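# Close the rock tumbler barrel

## Robot

A 7-joint arm with a two-finger parallel gripper is mounted at the origin on the work surface. World frame = base frame: x ahead of the robot, y to its left, z up, the work surface at z = 0. Lengths are in m, angles in rad, forces in N, time in s.
With the tool pointing down it reaches from about 0.4 to 0.875 m from the base axis. Payload 19.3 kg.
Tool frame: the origin (TCP) lies at the very end of the fingers, on their centre line; the grasp point (between the pads) lies 19 mm behind it (arm.hold_point_z is the z of the grasp point in the tool frame, in m); z points along the fingers, y is the direction in which the jaws open and shut (so a half turn about z gives the same grasp; the last joint's range is limited). The gripper opens to 85 mm and grips with 20 to 120 N. Pads are 22 mm wide; open, the fingers measure 114 mm over their backs; the gripper's body (76 mm by 85 mm) begins 54 mm behind the grasp point. The pads swing forward as they close: fully open they stand 13 mm farther back than shut.
Start: joints at [1.059, 0.521, -0.036, 1.599, 0.021, 1.021, -0.113], TCP at [0.267, -0.565, 0.231] pointing down, gripper open.
Joint ranges: [-2.91, 2.91], [-0.3, 2.13], [-1.5, 1.42], [0.17, 2.43], [-1.26, 4.41], [0.16, 1.93], [-2.52, 2.52]. Speed limits (rad/s): [1.89, 1.89, 2.39, 2.39, 3.01, 3.01, 3.01].

## Interface

Orientations are given as a 3x3 rotation matrix whose columns are the frame's x, y, z axes.
In Python, from workcell import arm gives the robot as it stands.
- The arm moves only by the tool arm_command, never from a script. Its argument "series" is a list of rows, each a list of 3 entries, a list of its own where there are three numbers: the shift along the tool's x, y, z in units of 0.15 m (1.0 is 0.15 m), then the turn about the tool's z in units of 30 degrees (1.0 is 30 degrees), then the opening, from 0 (shut) to 1 (fully open). In form: [[[dx, dy, dz], turn, claw], ...]. A call has 1 to 12 rows; each row is the pose to reach, as a shift and turn from the pose commanded when the call began, along the tool's axes at that moment; what a row does not reach only later rows make up. A row lasts 1/10 s, in which the tool goes at most 50 mm and 8.59 degrees, less where a joint would pass 70% of its speed; a pose out of reach is approached as far as the arm can. A call with a number of a shift or a turn outside -1 to 1 is refused whole. A call with a gripper value outside its range is refused whole. The fingers move at their own pace and stop on an object; "grip_force" is the grip in N (left out, the last holds). Time passes only in rows, so rows that repeat a pose let the fingers close. It gives the time, the measured TCP pose, the force and the opening at its end, in the units of the state.
- arm.sense(): the state, without advancing time (a new reading comes with each control period).
- arm.capture(name): name is "scene" or "top" or "wrist"; returns (picture, depth): 384x512x3 uint8, red, green, blue; 384x512 float32, m along the optical axis (not along the pixel's ray), 0 where there is no reading.
- arm.calibration(name): a dict with "vertical_fov" (degrees; the focal length in pixels is half the picture's height over the tangent of half this angle, whatever the lens; pixels are square), "cx", "cy" (the principal point, pixels), "rvec" (rotation vector, rad) and "tvec" (3), from world to camera coordinates, as OpenCV has them; the wrist camera has in their place "mount" (4x4, takes a point from camera to tool coordinates, whose origin is the TCP and whose axes are the flange's). Camera axes: x right, y down, z forward; pixel columns grow to the right and rows downward; lengths in m; the calibration is good to about 2 mm. A picture is of the moment at which its call begins: read the wrist's pose just before it. calibration takes no time and is no camera call.
- arm.hand_in(): hands the job in, once; it reports no verdict.
The state is a dict: "time_s": time; "qpos": joint angles; "joint_vel": joint speeds; "joint_efforts": joint torques, N m; "eef_pos": TCP position; "eef_rot": TCP orientation; "force": force on the tool from outside, world axes, zero at the start; "ft_torque": the same for the moment, N m; "gripper_width": finger opening in m.
Only numpy, scipy, OpenCV 4.12 (cv2) and the standard library are available. Lean on these libraries where they do the work, as an engineer would, in place of code of your own. Each camera call takes 0.05 s, during which the arm holds its last target.

## Task

Close the open grey tumbler barrel where it stands: set the inner lid into its mouth with the stud up, then put the metal cover over the stud with its collar up, then the rubber washer flat on the collar, and last the knurled nut on the washer; the nut is only to rest there, someone will tighten it later. Set each part down rather than dropping it, every part lying level and fully home, and leave the other things on the shelf where they are.

Things in the scene. Friction and masses are not known exactly. Their poses are not given: they have to be found in the camera images.
- barrel: Grey plastic tumbler barrel, fixed to the shelf, standing upright, mouth up, open, some stones at the bottom. Outside diameter 106 mm, rim 92 mm above the shelf. Mouth bore 94 mm in diameter and 12 mm deep, down to a ledge at 80 mm height (below the ledge the bore is 70 mm). Origin: centre of the underside, z up along the barrel's axis.
- inner_lid: Inner lid: loose grey plastic disc, 84 mm diameter and 8 mm thick, with a steel stud 12 mm in diameter standing up from its centre, stud tip (tapered to 6 mm over the last 5 mm) 70 mm above the disc's underside; about 0.12 kg; lies stud up. Best gripped by the stud. It goes into the barrel's mouth and rests on the ledge (origin then 80 mm above the barrel's origin, stud tip at 150 mm). Origin: centre of the underside, z up along the stud.
- cover: Outer cover: loose bare-metal disc, 116 mm diameter and 4 mm thick, with a raised round collar 44 mm in diameter in the middle, top of the collar 26 mm above the underside; a 22 mm hole runs right through collar and disc; about 0.16 kg; lies collar up. Gripped by the collar. It goes over the stud and rests on the barrel's rim (origin then 92 mm above the barrel's origin). Origin: centre of the underside, z up along the hole.
- washer: Black rubber washer, loose thick flat ring of 50 mm outside diameter, 22 mm hole, 14 mm thick, about 0.025 kg, stiff. Gripped across its outside. It goes over the stud and rests on the collar's top (origin then 118 mm above the barrel's origin). Origin: centre of the underside, z up.
- nut: Steel knurled nut, loose round ring 40 mm outside diameter, 24 mm tall, smooth clearance hole of 21 mm, about 0.07 kg. Gripped across its outside. It goes over the stud and rests on the washer (origin then 132 mm above the barrel's origin). Origin: centre of the underside, z up.
- caliper: Bystander: stainless steel caliper lying flat among the parts, 200 mm long, up to 42 mm wide at the jaws, 16 mm high. Origin: middle of the bar, underside; x along the bar. Not to be moved.
- slice: Bystander: round pink banded rhodochrosite slice lying flat, 72 mm diameter, 11 mm high. Origin: centre of the underside. Not to be moved.
- saucer: Bystander: blue-glazed ceramic saucer with four agate eggs in it (one piece), 112 mm diameter, 50 mm high. Origin: centre of the underside. Not to be moved.
- loupe_stand: Bystander: wooden loupe stand, foot 70 by 100 mm, arm and round lens holder towards its -x side, reaching to 64 mm from the origin, 124 mm high. Origin: centre of the foot's underside. Not to be moved.
- pick_holder: Bystander: red plastic block 60 by 90 mm holding five upright picks, 130 mm high. Origin: centre of the underside. Not to be moved.
There are look-alikes about, which are no part of the job. Several things have the shape of the washer; the one meant has the colours described above. Of the things that look like the cover, the middle-sized one is meant.

How it is judged:
On the way, in this order (a step that is already met when the one before it is completed fails the run):
1. the inner lid sits in the barrel's mouth, on the ledge (z of inner_lid in the frame of barrel between 0.076 and 0.084 m and horizontal distance between inner_lid and barrel below 0.009 m and angle between inner_lid's own z axis and vertical below 0.1 rad and linear speed of inner_lid below 0.03 m/s), for 0.2 s.
2. the cover lies on the barrel's rim, over the stud (z of cover in the frame of barrel between 0.088 and 0.096 m and horizontal distance between cover and inner_lid below 0.009 m and angle between cover's own z axis and vertical below 0.1 rad and linear speed of cover below 0.03 m/s), for 0.2 s.
3. the washer lies on the cover's collar, over the stud (z of washer in the frame of barrel between 0.114 and 0.122 m and horizontal distance between washer and inner_lid below 0.009 m and angle between washer's own z axis and vertical below 0.1 rad and linear speed of washer below 0.03 m/s), for 0.2 s.
4. the nut rests on the washer, over the stud (z of nut in the frame of barrel between 0.128 and 0.136 m and horizontal distance between nut and inner_lid below 0.009 m and angle between nut's own z axis and vertical below 0.1 rad and linear speed of nut below 0.03 m/s), for 0.2 s.
At the end, for the whole second after the job is handed in: Inner lid on the ledge, cover on the rim, washer on the collar, nut on the washer: each within 4 mm of its seated height (80, 92, 118, 132 mm over the barrel's underside), tilt under 0.1 rad, at rest; lid within 9 mm of the barrel's axis, the others within 9 mm of the stud (all of step 1 and all of step 2 and all of step 3 and all of step 4); the robot touches nothing.
It fails at once if another thing on the shelf was shifted by more than 20 mm (distance of any of caliper, slice, saucer, loupe_stand, pick_holder from where it was at the start of the episode above 0.02 m).
It fails at once if the loupe stand or the pick holder was tipped over (angle between any of loupe_stand, pick_holder's own z axis and vertical above 0.4 rad).
It fails at once if a part was dropped (falling free at over 0.9 m/s, about 40 mm of drop) ((linear speed of inner_lid above 0.9 m/s and contact force between inner_lid and the fingers below 0.05 N) or (linear speed of cover above 0.9 m/s and contact force between cover and the fingers below 0.05 N) or (linear speed of washer above 0.9 m/s and contact force between washer and the fingers below 0.05 N) or (linear speed of nut above 0.9 m/s and contact force between nut and the fingers below 0.05 N)).
It also fails if it takes over 112 s, if anything falls off the work surface, if the arm or the gripper's body presses on something with over 40 N, if the wrist force passes 120 N, or if a joint passes its speed limit or range.

## Working session

There is one attempt and no reset: what is moved stays moved. The work goes in short steps, Python scripts to look and compute and a tool call to move; the robot and the scene stay as the last step left them, time stands still between calls to the robot, and variables do not carry over. Pictures are saved under pics/ and viewed, and the job is handed in when it is done.

Besides the shell and the picture viewer there is one more tool, called as name(argument=value, ...), one argument or row to a line, values as JSON. arm_command: Moves the arm, as the interface text tells. Shifts and turns lie within -1 to 1; 1 stands for 0.15 m of shift or 30 degrees of turn. Its arguments: {"type":"object","properties":{"series":{"type":"array"},"grip_force":{"type":"number"}},"required":["series"]}

```bash
ls; mkdir -p pics; python3 - <<'E'
from workcell import arm
import numpy as np,cv2
s=arm.sense();print({k:np.round(v,3).tolist() for k,v in s.items()})
for n in ["scene","top"]:
    p,d=arm.capture(n); cv2.imwrite(f"pics/{n}0.png",cv2.resize(p[:,:,::-1],(768,576),interpolation=cv2.INTER_CUBIC)); np.savez(f"{n}0.npz",p=p,d=d)
for n in ["scene","top","wrist"]: print(n,arm.calibration(n))
print(arm.hold_point_z)
E
```

```text
pics
{'time_s': 0.0, 'qpos': [1.059, 0.522, -0.036, 1.6, 0.021, 1.021, -0.113], 'joint_vel': [-0.0, -0.0, 0.001, 0.0, 0.0, -0.001, -0.001], 'joint_efforts': [0.0, -92.713, 1.98, -36.994, 0.018, 0.008, -0.0], 'eef_pos': [0.267, -0.565, 0.231], 'eef_rot': [[0.904, 0.428, -0.001], [0.428, -0.904, 0.001], [-0.0, -0.001, -1.0]], 'force': [-0.304, 0.087, 1.497], 'ft_torque': [0.028, 0.022, 0.003], 'gripper_width': 0.086}
scene {'vertical_fov': 53.46438753456918, 'cx': 249.64010796550156, 'cy': 190.61946007227638, 'rvec': array([ 0.99088718,  2.32786215, -1.20354708]), 'tvec': array([ 0.3941064 , -0.2030035 ,  1.36327847])}
top {'vertical_fov': 48.59777943859815, 'cx': 258.87460840183536, 'cy': 190.29340864076303, 'rvec': array([ 2.16219612, -2.12882118,  0.12881049]), 'tvec': array([0.01460001, 0.53461448, 1.402119  ])}
wrist {'vertical_fov': 67.60263489870259, 'cx': 253.58093704784113, 'cy': 190.12822707947444, 'mount': array([[ 1.53624930e-03, -9.52463326e-01, -3.04649392e-01,
         7.86577099e-02],
       [ 9.99998664e-01,  1.29297952e-03,  1.00027010e-03,
        -5.31663484e-04],
       [-5.58815157e-04, -3.04650522e-01,  9.52464040e-01,
        -1.43208459e-01],
       [ 0.00000000e+00,  0.00000000e+00,  0.00000000e+00,
         1.00000000e+00]])}
-0.0187
```

View pics/scene0.png

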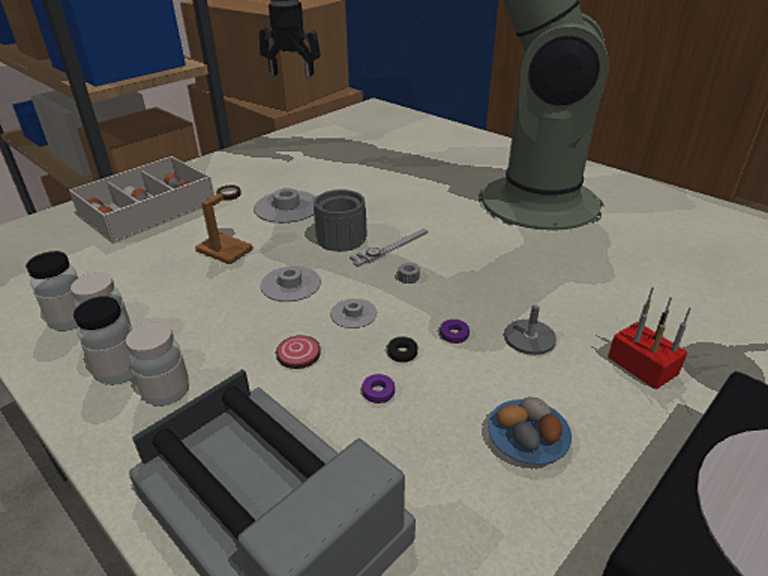

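View pics/top0.png

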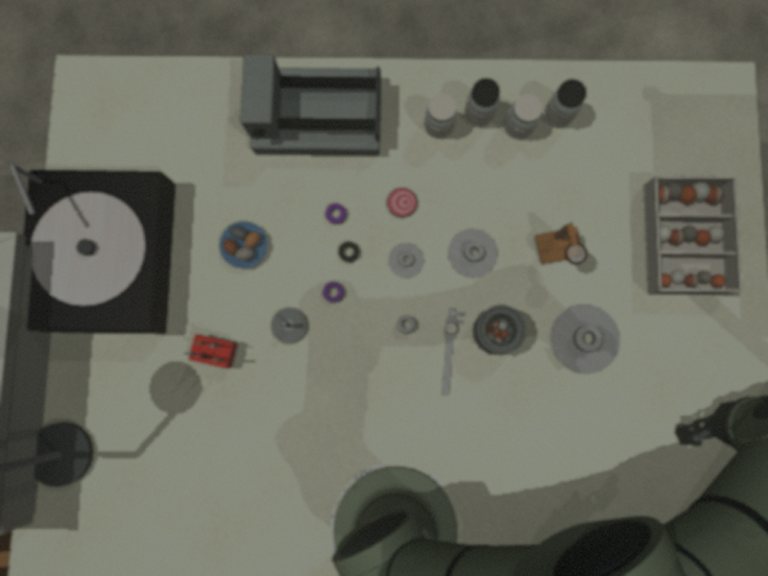

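The pictures (768x576 views) show these candidates:

- **Covers (top view):** large at (588,338), middle-sized at (473,252), small at (406,260). I choose the middle one.
- **Washers (top view):** black at (348,251), purple at (336,213) and (334,292). I choose the black one.
- **Single parts (top view):** nut (407,324), lid (290,325), barrel (500,330).

Next I'll measure them and check the choices in a close crop.

```bash
cat > h.py <<'E'
import numpy as np,cv2
from workcell import arm
def K(c): 
    f=192/np.tan(np.radians(c["vertical_fov"]/2)); return f,c["cx"],c["cy"]
def cloud(n,d,pose=None):
    c=arm.calibration(n); f,cx,cy=K(c)
    v,u=np.mgrid[0:384,0:512]
    P=np.stack([(u-cx)/f*d,(v-cy)/f*d,d],-1).astype(float)
    if n=="wrist":
        M=np.array(c["mount"]); P=P@M[:3,:3].T+M[:3,3]
        W=P@np.array(pose[1]).T+np.array(pose[0])
    else:
        R=cv2.Rodrigues(np.array(c["rvec"]))[0]; W=(P-np.array(c["tvec"]))@R
    W[d<=0]=np.nan
    return W
def wrist(name=None):
    s=arm.sense(); p,d=arm.capture("wrist")
    if name: cv2.imwrite(f"pics/{name}.png",cv2.resize(p[:,:,::-1],(768,576)))
    return s,p,d,cloud("wrist",d,(s["eef_pos"],s["eef_rot"]))
def fit(W,c,r,zlo,zhi):
    m=(np.hypot(W[...,0]-c[0],W[...,1]-c[1])<r)&(W[...,2]>zlo)&(W[...,2]<zhi)
    q=W[m]
    if len(q)<8: return None
    (x,y),rad=cv2.minEnclosingCircle(q[:,:2].astype(np.float32))
    return np.round([x,y,rad,*q.mean(0)],4),len(q)
E
python3 - <<'E'
from h import *
for n in ["top","scene"]:
    z=np.load(n+"0.npz"); W=cloud(n,z["d"])
    if n=="top":
        pts=dict(lid=(290,325),barrel=(500,330),covM=(473,252),covL=(588,338),covS=(406,260),washer=(348,251),p1=(336,213),p2=(334,292),nut=(407,324),slice=(402,202),saucer=(245,245),loupe=(558,247),pick=(213,351),cal=(447,360))
        c0={}
        for k,(u,v) in pts.items():
            u,v=int(u/1.5),int(v/1.5); w=W[v-4:v+5,u-4:u+5].reshape(-1,3); c0[k]=np.nanmedian(w,0)
    for k,c in c0.items():
        r=dict(lid=.06,barrel=.07,covM=.075,covL=.08,covS=.06,washer=.035,p1=.035,p2=.035,nut=.03).get(k,.07)
        # extents
        q=W[(np.hypot(W[...,0]-c[0],W[...,1]-c[1])<r)&(W[...,2]>.006 if k not in('covM','covL','covS') else W[...,2]>.0025)]
        q=q[np.hypot(q[:,0]-c[0],q[:,1]-c[1])<r] if q.ndim==2 else q
        q=W[(np.hypot(W[...,0]-c[0],W[...,1]-c[1])<r)&(W[...,2]>.005)] if k not in('covM','covL','covS') else q
        if len(q): print(n,k,c.round(3),len(q),"mid",((q.max(0)+q.min(0))/2)[:2].round(4),"ext",(q.max(0)-q.min(0))[:2].round(3),"zmax",np.percentile(q[:,2],97).round(3))
p=np.load("top0.npz")["p"]
a=p[120:250,170:430,::-1]; cv2.imwrite("pics/crop0.png",cv2.resize(a,(780,390),interpolation=cv2.INTER_CUBIC))
E
```

```text
top lid [0.445 0.246 0.009] 398 mid [0.4447 0.2462] ext [0.092 0.113] zmax 0.058
top barrel [ 0.439 -0.229  0.022] 930 mid [ 0.4383 -0.2279] ext [0.125 0.129] zmax 0.094
top covM [ 0.618 -0.171  0.023] 663 mid [ 0.6184 -0.1704] ext [0.145 0.146] zmax 0.028
top covL [ 0.426 -0.432  0.005] 1262 mid [ 0.425  -0.4317] ext [0.153 0.157] zmax 0.037
top covS [ 0.599 -0.014  0.014] 314 mid [ 0.6    -0.0159] ext [0.114 0.115] zmax 0.021
top washer [0.619 0.118 0.011] 137 mid [0.6179 0.1205] ext [0.052 0.052] zmax 0.02
top p1 [0.709 0.149 0.011] 140 mid [0.7061 0.1469] ext [0.054 0.059] zmax 0.019
top p2 [0.524 0.151 0.011] 142 mid [0.5212 0.1554] ext [0.046 0.053] zmax 0.019
top nut [ 0.45 -0.02  0.02] 90 mid [ 0.4494 -0.0213] ext [0.04  0.051] zmax 0.029
top slice [ 0.737 -0.005  0.01 ] 339 mid [ 0.737  -0.0054] ext [0.127 0.127] zmax 0.015
top saucer [0.624 0.351 0.04 ] 814 mid [0.6227 0.3562] ext [0.127 0.121] zmax 0.048
top loupe [ 0.635 -0.366  0.014] 705 mid [ 0.6349 -0.3673] ext [0.138 0.125] zmax 0.126
top pick [0.381 0.406 0.05 ] 588 mid [0.3825 0.4011] ext [0.136 0.126] zmax 0.1
top
[... 599 characters left out ...]
 zmax 0.017
scene p1 [0.709 0.149 0.011] 306 mid [0.7104 0.152 ] ext [0.049 0.048] zmax 0.017
scene p2 [0.524 0.151 0.011] 234 mid [0.5261 0.1529] ext [0.051 0.048] zmax 0.017
scene nut [ 0.45 -0.02  0.02] 164 mid [ 0.4549 -0.0156] ext [0.041 0.042] zmax 0.026
scene slice [ 0.737 -0.005  0.01 ] 494 mid [ 0.741  -0.0027] ext [0.072 0.074] zmax 0.014
scene saucer [0.624 0.351 0.04 ] 1900 mid [0.6313 0.3623] ext [0.113 0.111] zmax 0.049
scene loupe [ 0.635 -0.366  0.014] 793 mid [ 0.6347 -0.3621] ext [0.107 0.104] zmax 0.126
scene pick [0.381 0.406 0.05 ] 1651 mid [0.3885 0.4156] ext [0.073 0.099] zmax 0.116
scene cal [ 0.37  -0.112  0.003] 119 mid [ 0.3704 -0.1141] ext [0.139 0.025] zmax 0.016
```

View pics/crop0.png

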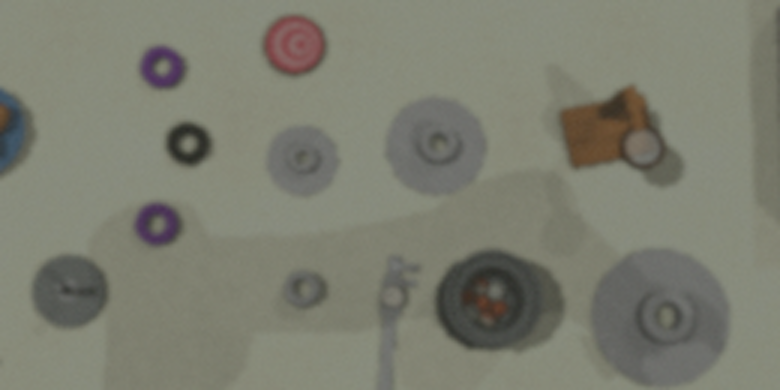

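The crop confirms it: the black ring is at (188,144), between purple ones at (162,67) and (158,224). The middle cover is at (437,145), with the small one at (303,160) and the large one at (660,316). The collar's 26 mm height matches the middle one. Now I move towards the lid, squaring the tool with the world axes.

arm_command(
  series=[
    [[0.33,-0.13,0],0.28,1],
    [[0.66,-0.26,0],0.56,1],
    [[1,-0.4,0],0.84,1],
    [[1,-0.4,0],0.844,1],
  ],
  grip_force=40,
)

```text
time_s: 0.5
eef_pos: [0.3808, -0.4424, 0.231]
eef_rot: [[1.0, -0.001, 0.001], [-0.001, -1.0, 0.002], [0.001, -0.002, -1.0]]
force: [-0.1, -0.6, 0.5]
gripper_width: 0.0856
```

arm_command(
  series=[
    [[0.2,-0.33,0],0,1],
    [[0.4,-0.66,0],0,1],
    [[0.4,-1,0],0,1],
  ],
)

```text
time_s: 0.8
eef_pos: [0.4372, -0.3096, 0.2309]
eef_rot: [[1.0, 0.001, 0.0], [0.001, -1.0, 0.0], [0.0, -0.0, -1.0]]
force: [0.8, -0.1, 0.0]
gripper_width: 0.0855
```

arm_command(
  series=[
    [[0,-0.3,0],0,1],
    [[0,-0.43,0],0,1],
    [[0,-0.43,0],0,1],
  ],
)

```text
time_s: 1.1
eef_pos: [0.4356, -0.2441, 0.2314]
eef_rot: [[1.0, 0.004, -0.0], [0.004, -1.0, 0.001], [-0.0, -0.001, -1.0]]
force: [0.6, -0.3, 0.3]
gripper_width: 0.0853
```

```bash
python3 - <<'E'
from h import *
s,p,d,W=wrist("w_barrel"); np.savez("wb.npz",p=p,d=d,pos=s["eef_pos"],rot=s["eef_rot"])
print(s["eef_pos"])
r=fit(W,(.441,-.229),.075,.085,.1);print(r)
r=fit(W,(.441,-.229),.04,.0,.06);print(r)
q=W[(W[...,2]>.088)&(W[...,2]<.1)]; print(q.min(0),q.max(0),(q.min(0)+q.max(0))/2)
E
```

```text
[ 0.43563552 -0.24414242  0.23137983]
(array([ 0.4389, -0.2216,  0.053 ,  0.4394, -0.2204,  0.0917]), 2040)
(array([ 0.4378, -0.2217,  0.0349,  0.4316, -0.2243,  0.0222]), 2298)
[ 0.38645144 -0.27387033  0.0880118 ] [ 0.49144342 -0.1689423   0.09543674] [ 0.43894743 -0.22140631  0.09172427]
```

View pics/w_barrel.png

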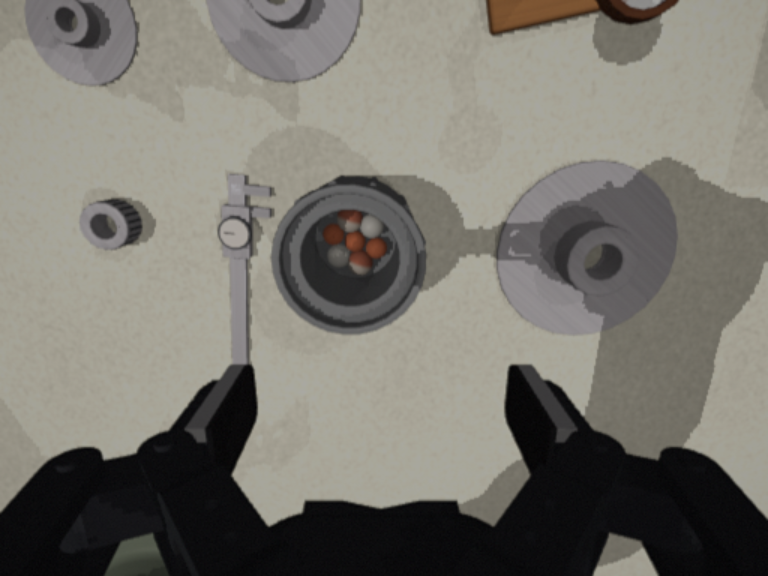

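The wrist view shows the barrel mouth at (350,255) with the caliper to its left at (238,270). The arm was still settling, so I'll measure again.

arm_command(
  series=[
    [[0,0,0],0,1],
    [[0,0,0],0,1],
  ],
)

```text
time_s: 1.35
eef_pos: [0.4351, -0.2481, 0.2311]
eef_rot: [[1.0, -0.002, -0.0], [-0.002, -1.0, -0.0], [-0.0, 0.0, -1.0]]
force: [-0.5, -0.0, 0.2]
gripper_width: 0.0851
```

```bash
python3 - <<'E'
from h import *
s,p,d,W=wrist()
print(s["eef_pos"],np.abs(s["joint_vel"]).max())
print(fit(W,(.441,-.229),.075,.085,.1))
print("nut",fit(W,(.453,-.017),.04,.02,.03))
E
```

```text
[ 0.43507006 -0.24806787  0.2311368 ] 0.0052966710434329415
(array([ 0.439 , -0.2215,  0.0529,  0.4394, -0.2204,  0.0917]), 2051)
nut (array([ 0.4512, -0.0164,  0.0204,  0.452 , -0.0173,  0.0241]), 683)
```

arm_command(
  series=[
    [[0,-0.25,0],0,1],
    [[0,-0.5,0],0,1],
    [[0,-0.75,0],0,1],
    [[0,-1,0],0,1],
  ],
)

```text
time_s: 1.8
eef_pos: [0.4352, -0.0963, 0.2312]
eef_rot: [[1.0, -0.002, 0.0], [-0.002, -1.0, -0.0], [0.0, 0.0, -1.0]]
force: [0.4, -1.0, -0.3]
gripper_width: 0.0856
```

arm_command(
  series=[
    [[0,-0.25,0],0,1],
    [[0,-0.5,0],0,1],
    [[0,-0.75,0],0,1],
    [[0,-1,0],0,1],
  ],
)

```text
time_s: 2.2
eef_pos: [0.4354, 0.0539, 0.2313]
eef_rot: [[1.0, -0.001, 0.0], [-0.001, -1.0, -0.0], [0.0, 0.0, -1.0]]
force: [-0.4, -1.4, -0.2]
gripper_width: 0.0856
```

arm_command(
  series=[
    [[0,-0.25,0],0,1],
    [[0,-0.5,0],0,1],
    [[0,-0.75,0],0,1],
    [[0,-1,0],0,1],
    [[0,-1,0],0,1],
    [[0,-1,0],0,1],
    [[0,-1,0],0,1],
  ],
)

```text
time_s: 2.9
eef_pos: [0.4357, 0.2017, 0.2311]
eef_rot: [[1.0, -0.002, -0.0], [-0.002, -1.0, -0.001], [-0.0, 0.001, -1.0]]
force: [0.2, -1.0, -0.0]
gripper_width: 0.0855
```

```bash
python3 - <<'E'
from h import *
s,p,d,W=wrist("w_lid")
print(s["eef_pos"],np.abs(s["joint_vel"]).max(),s["qpos"])
print("disc",fit(W,(.447,.248),.06,.005,.012))
print("stud",fit(W,(.447,.248),.03,.03,.062))
print("tip",fit(W,(.447,.248),.03,.062,.08))
print("washer",fit(W,(.62,.12),.04,.01,.02))
E
```

```text
[0.43568097 0.20174116 0.23114364] 0.0074412963340813746 [-0.34737218  0.30155294 -0.25824743  1.96017836  0.09797565  0.89217371
 -2.22875916]
disc (array([0.4454, 0.251 , 0.0421, 0.4471, 0.2503, 0.0088]), 3061)
stud (array([0.4457, 0.2504, 0.0063, 0.4491, 0.2482, 0.0471]), 63)
tip (array([0.4453, 0.2507, 0.0063, 0.4461, 0.2502, 0.0678]), 108)
washer (array([0.615 , 0.1191, 0.0243, 0.6052, 0.1195, 0.0145]), 724)
```

View pics/w_lid.png

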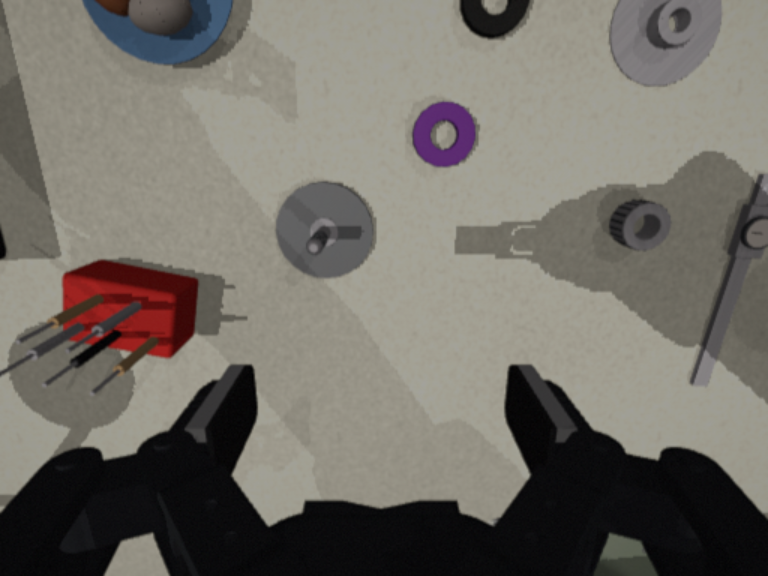

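The wrist view shows the lid's disc at (326,229) with its stud at (318,240), and the pick holder well clear on the left. The lid is at (0.4454, 0.2508). I'll centre over it, then go down.

arm_command(
  series=[
    [[0.065,-0.16,0.2],0,1],
    [[0.065,-0.327,0.4],0,1],
    [[0.065,-0.327,0.65],0,1],
    [[0.065,-0.327,0.75],0,1],
    [[0.065,-0.327,0.75],0,1],
    [[0.065,-0.327,0.75],0,1],
  ],
)

```text
time_s: 3.55
eef_pos: [0.4456, 0.2515, 0.1194]
eef_rot: [[1.0, -0.001, 0.0], [-0.001, -1.0, -0.0], [0.0, 0.0, -1.0]]
force: [-0.9, -0.3, -0.3]
gripper_width: 0.0854
```

```bash
python3 - <<'E'
from h import *
s,p,d,W=wrist("w_lid2")
print(s["eef_pos"],np.abs(s["joint_vel"]).max(),s["qpos"][6])
print("disc",fit(W,(.447,.248),.06,.005,.012))
print("tip",fit(W,(.447,.248),.03,.062,.08))
E
```

```text
[0.44563446 0.25145729 0.11940223] 0.02191530240161595 -2.376911682073204
disc (array([0.4455, 0.2508, 0.042 , 0.4486, 0.2509, 0.0087]), 5586)
tip (array([0.444 , 0.2509, 0.006 , 0.4467, 0.2509, 0.0678]), 235)
```

arm_command(
  series=[
    [[0,0,0.2],0,1],
    [[0,0,0.4],0,1],
    [[0,0,0.57],0,1],
    [[0,0,0.57],0,1],
    [[0,0,0.57],0,0],
    [[0,0,0.57],0,0],
    [[0,0,0.57],0,0],
    [[0,0,0.57],0,0],
    [[0,0,0.57],0,0],
    [[0,0,0.57],0,0],
    [[0,0,0.57],0,0],
    [[0,0,0.57],0,0],
  ],
  grip_force=50,
)

```text
time_s: 4.8
eef_pos: [0.4454, 0.2521, 0.0339]
eef_rot: [[1.0, -0.0, 0.001], [-0.0, -1.0, 0.0], [0.001, -0.0, -1.0]]
force: [-1.8, -1.2, 12.1]
gripper_width: 0.0102
```

arm_command(
  series=[
    [[0,0,-0.05],0,0],
    [[0,0,-0.1],0,0],
    [[0,0,-0.2],0,0],
    [[0,0,-0.3],0,0],
    [[0,0,-0.3],0,0],
  ],
)

```text
time_s: 5.3
eef_pos: [0.446, 0.2525, 0.0803]
eef_rot: [[1.0, -0.0, 0.002], [-0.0, -1.0, 0.002], [0.002, -0.002, -1.0]]
force: [0.3, 0.5, -1.0]
gripper_width: 0.0105
```

```bash
python3 - <<'E'
from h import *
s,p,d,W=wrist("w_lid3")
print(s["eef_pos"],np.abs(s["joint_vel"]).max(),s["force"],s["gripper_width"])
print("disc",fit(W,(.447,.25),.06,.04,.06))
q=W[(np.hypot(W[...,0]-.4454,W[...,1]-.251)<.044)&(W[...,2]>.035)&(W[...,2]<.062)]
A=np.c_[q[:,:2],np.ones(len(q))];
c=np.linalg.lstsq(A,q[:,2],rcond=None)[0];print(c)
E
```

```text
[0.44599104 0.25252001 0.08029374] 0.0419106905311852 [ 0.30231858  0.54161855 -0.99499049] 0.010518576202207888
disc (array([0.4462, 0.2531, 0.0422, 0.4586, 0.2531, 0.055 ]), 8772)
[-0.00908705  0.00125337  0.05885337]
```

View pics/w_lid3.png

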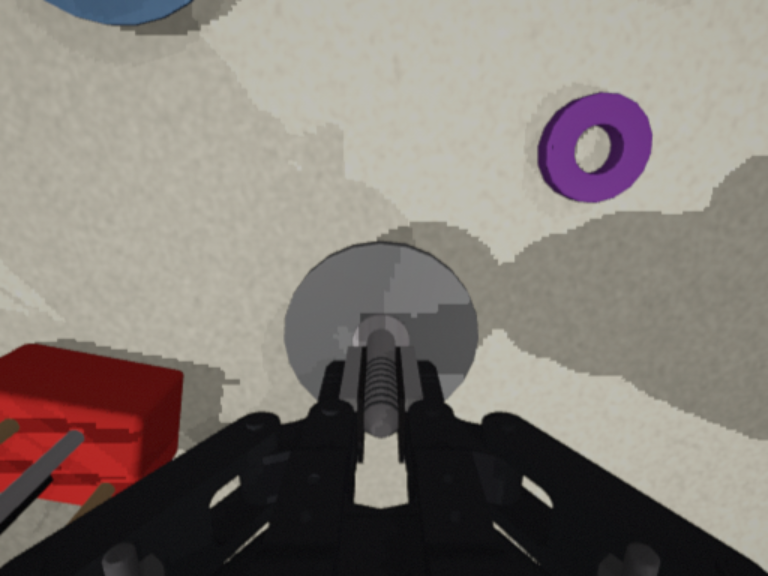

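The lid is held level by its stud (disc centre at (381,330)). Its underside is 33 mm above... rather below the TCP. Next I lift and carry it to the barrel.

arm_command(
  series=[
    [[0,0,-0.2],0,0],
    [[0,0,-0.4],0,0],
    [[-0.02,0.1,-0.6],0,0],
    [[-0.04,0.3,-0.65],0,0],
    [[-0.04,0.53,-0.65],0,0],
    [[-0.04,0.76,-0.65],0,0],
    [[-0.04,1,-0.65],0,0],
  ],
)

```text
time_s: 6.05
eef_pos: [0.4387, 0.1008, 0.1755]
eef_rot: [[1.0, 0.0, -0.0], [0.0, -1.0, -0.0], [-0.0, 0.0, -1.0]]
force: [1.0, 0.3, -1.0]
gripper_width: 0.0106
```

arm_command(
  series=[
    [[0,0.25,0],0,0],
    [[0,0.5,0],0,0],
    [[0,0.75,0],0,0],
    [[0,1,0],0,0],
  ],
)

```text
time_s: 6.45
eef_pos: [0.4386, -0.0495, 0.1754]
eef_rot: [[1.0, -0.0, -0.001], [-0.0, -1.0, 0.0], [-0.001, -0.0, -1.0]]
force: [1.0, 0.9, -1.5]
gripper_width: 0.0106
```

arm_command(
  series=[
    [[0,0.25,0],0,0],
    [[0,0.5,0],0,0],
    [[0,0.75,0],0,0],
    [[0,1,0],0,0],
    [[0,1,0],0,0],
    [[0,1,0],0,0],
  ],
)

```text
time_s: 7.05
eef_pos: [0.4386, -0.1985, 0.1752]
eef_rot: [[1.0, -0.002, -0.001], [-0.002, -1.0, 0.0], [-0.001, -0.0, -1.0]]
force: [-0.3, 1.0, -2.0]
gripper_width: 0.0105
```

```bash
python3 - <<'E'
from h import *
s,p,d,W=wrist("w_lid4")
print(s["eef_pos"],np.abs(s["joint_vel"]).max(),s["force"],s["gripper_width"])
e=s["eef_pos"]
print("disc",fit(W,(e[0],e[1]),.06,.14,.162))
E
```

```text
[ 0.4385873  -0.1984709   0.17520759] 0.03221850710797601 [-0.30114369  0.96399011 -2.03034819] 0.010469728920725724
disc (array([ 0.4387, -0.1979,  0.042 ,  0.451 , -0.1979,  0.15  ]), 8871)
```

arm_command(
  series=[
    [[0,0.08,0],0,0],
    [[0,0.157,0],0,0],
    [[0,0.157,0.08],0,0],
    [[0,0.157,0.16],0,0],
    [[0,0.157,0.22],0,0],
    [[0,0.157,0.28],0,0],
    [[0,0.157,0.33],0,0],
    [[0,0.157,0.37],0,0],
    [[0,0.157,0.37],0,0],
  ],
)

```text
time_s: 8.0
eef_pos: [0.4388, -0.2213, 0.1195]
eef_rot: [[1.0, -0.0, -0.001], [-0.0, -1.0, 0.0], [-0.001, -0.0, -1.0]]
force: [0.2, 0.3, -1.0]
gripper_width: 0.0103
```

```bash
python3 - <<'E'
from h import *
s,p,d,W=wrist("w_lid5")
print(s["eef_pos"],np.abs(s["joint_vel"]).max(),s["force"],s["gripper_width"])
e=s["eef_pos"]
print("disc",fit(W,(e[0],e[1]),.044,.075,.106))
print("rim",fit(W,(.439,-.2215),.06,.0905,.095))
E
```

```text
[ 0.43876199 -0.22126082  0.11952538] 0.018324387361296674 [ 0.1781426   0.32451764 -0.98750732] 0.010327549679529506
disc (array([ 0.441 , -0.2215,  0.0438,  0.4528, -0.221 ,  0.0932]), 9628)
rim (array([ 0.4392, -0.2213,  0.0531,  0.4527, -0.2209,  0.0935]), 10905)
```

View pics/w_lid5.png

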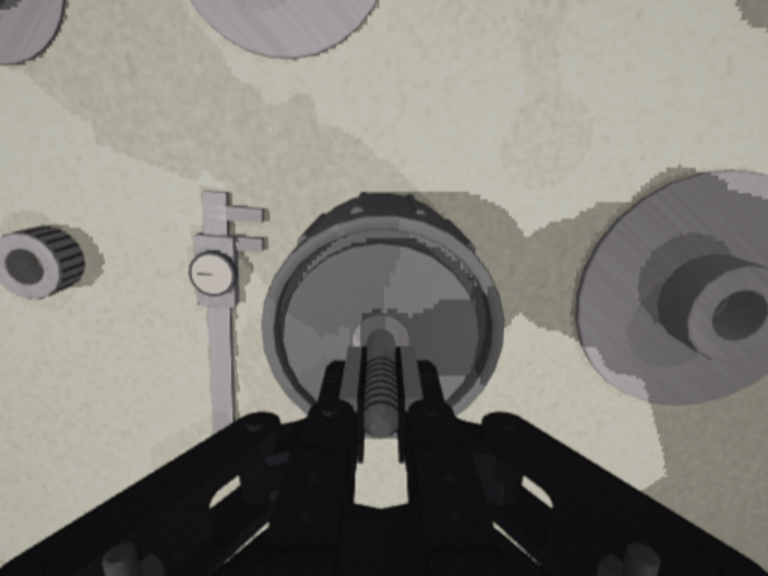

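The lid is centred in the mouth (disc at (381,320), rim ring even around it), with about 6 mm still to go.

arm_command(
  series=[
    [[0,0,0.015],0,0],
    [[0,0,0.03],0,0],
    [[0,0,0.04],0,0],
    [[0,0,0.045],0,0],
    [[0,0,0.045],0,0],
  ],
)

```text
time_s: 8.55
eef_pos: [0.4391, -0.2215, 0.1139]
eef_rot: [[1.0, -0.0, 0.0], [-0.0, -1.0, -0.0], [0.0, 0.0, -1.0]]
force: [-3.6, 1.6, 8.3]
gripper_width: 0.0107
```

Contact at 8 N. I release.

arm_command(
  series=[
    [[0,0,0],0,0.3],
    [[0,0,0],0,0.5],
    [[0,0,0],0,0.5],
    [[0,0,0],0,0.5],
    [[0,0,-0.1],0,0.5],
    [[0,0,-0.3],0,0.7],
    [[0,0,-0.5],0,1],
    [[0,0,-0.75],0,1],
    [[0,0,-0.75],0,1],
    [[0,0,-0.75],0,1],
  ],
)

```text
time_s: 9.55
eef_pos: [0.4392, -0.2216, 0.2265]
eef_rot: [[1.0, -0.0, 0.001], [-0.0, -1.0, -0.001], [0.001, 0.001, -1.0]]
force: [-0.9, 0.0, 0.4]
gripper_width: 0.0859
```

```bash
python3 - <<'E'
from h import *
s,p,d,W=wrist("w_lid6")
print(s["eef_pos"],np.abs(s["joint_vel"]).max(),s["force"],s["gripper_width"])
print("disc",fit(W,(.439,-.2215),.0435,.08,.0905))
print("tip",fit(W,(.439,-.2215),.03,.142,.155))
print("rim",fit(W,(.439,-.2215),.06,.0905,.095))
E
```

```text
[ 0.43922932 -0.22164207  0.22654269] 0.03145328538935509 [-0.87507846  0.02210899  0.38710496] 0.08588463402223727
disc (array([ 0.439 , -0.2215,  0.0436,  0.4428, -0.2213,  0.0884]), 4825)
tip (array([ 0.4365, -0.2211,  0.0056,  0.4402, -0.2209,  0.1478]), 188)
rim (array([ 0.4388, -0.2215,  0.053 ,  0.4426, -0.2216,  0.0923]), 1873)
```

View pics/w_lid6.png

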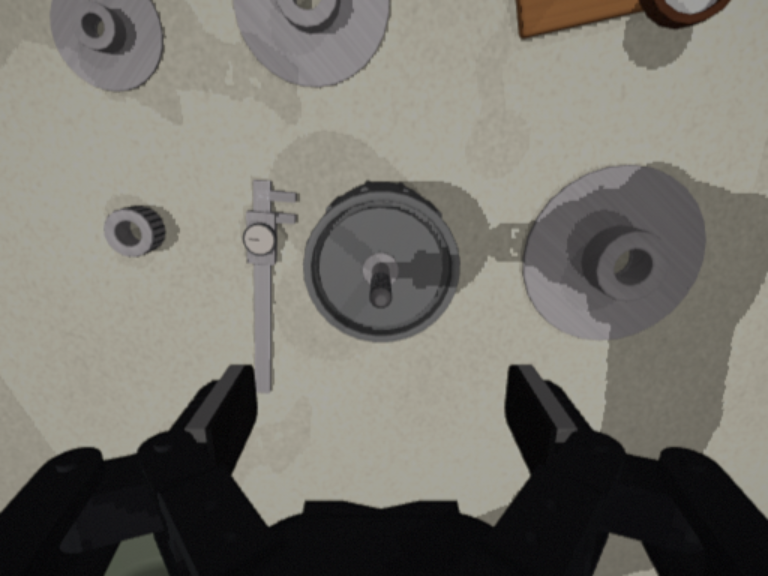

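The lid is seated: disc top 88 mm, rim 92 mm, stud centred at (380,290). Next is the middle cover.

arm_command(
  series=[
    [[0.25,-0.1,0],0,1],
    [[0.5,-0.2,0],0,1],
    [[0.75,-0.3,0],0,1],
    [[1,-0.34,0],0,1],
    [[1,-0.34,0],0,1],
    [[1,-0.34,0],0,1],
  ],
)

```text
time_s: 10.2
eef_pos: [0.5887, -0.1701, 0.2241]
eef_rot: [[1.0, 0.001, -0.003], [0.001, -1.0, 0.001], [-0.003, -0.001, -1.0]]
force: [-0.7, -0.3, 0.5]
gripper_width: 0.0852
```

```bash
python3 - <<'E'
from h import *
s,p,d,W=wrist("w_cov")
print(s["eef_pos"],np.abs(s["joint_vel"]).max(),s["qpos"])
print("disc",fit(W,(.619,-.17),.07,.003,.008))
print("collar",fit(W,(.619,-.17),.035,.022,.032))
E
```

```text
[ 0.58865308 -0.17007663  0.2241352 ] 0.03066568529228201 [ 0.28140176  0.51289195 -0.14074183  1.63438127  0.08145156  1.00297631
 -1.45563293]
disc (array([ 0.6176, -0.1682,  0.0698,  0.6238, -0.1697,  0.0047]), 5529)
collar (array([ 0.6207, -0.1696,  0.022 ,  0.6213, -0.1697,  0.0265]), 802)
```

View pics/w_cov.png

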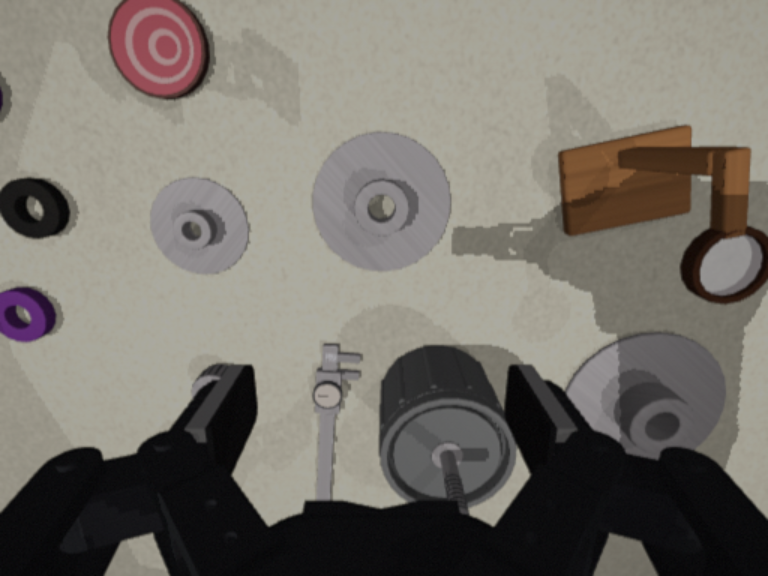

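The middle cover sits at (381,200) with its collar at (381,207), radius 22 mm, at (0.6207,-0.1696). I go down over it.

arm_command(
  series=[
    [[0.1,0,0.2],0,1],
    [[0.213,0,0.4],0,1],
    [[0.213,0,0.6],0,1],
    [[0.213,0,0.8],0,1],
    [[0.213,0,0.96],0,1],
    [[0.213,0,0.96],0,1],
    [[0.213,0,0.96],0,1],
  ],
)

```text
time_s: 10.95
eef_pos: [0.6205, -0.171, 0.0826]
eef_rot: [[1.0, -0.001, -0.0], [-0.001, -1.0, -0.0], [-0.0, 0.0, -1.0]]
force: [-0.0, 0.1, 0.9]
gripper_width: 0.0852
```

```bash
python3 - <<'E'
from h import *
s,p,d,W=wrist("w_cov2")
print(s["eef_pos"],np.abs(s["joint_vel"]).max(),s["qpos"])
print("collar",fit(W,(.6205,-.1696),.035,.022,.032))
# fingertip points in the tool frame
T=(W-s["eef_pos"])@s["eef_rot"]
m=(T[...,2]>-.05)&(T[...,2]<.005)&(np.abs(T[...,0])<.02)&(np.abs(T[...,1])<.06)
q=T[m];print(len(q),"finger z max",np.sort(q[:,2])[-8:] if len(q) else 0)
E
```

```text
[ 0.62052412 -0.1710238   0.082583  ] 0.024292534903257564 [ 0.25829444  0.72763014 -0.1244971   1.65236124  0.11919522  0.76948718
 -1.49239494]
collar (array([ 0.6212, -0.1697,  0.0221,  0.6222, -0.1697,  0.0264]), 1939)
4297 finger z max [-0.01377834 -0.0137451  -0.01340652 -0.0133005  -0.01326689 -0.01320038
 -0.01306802 -0.01295356]
```

View pics/w_cov2.png

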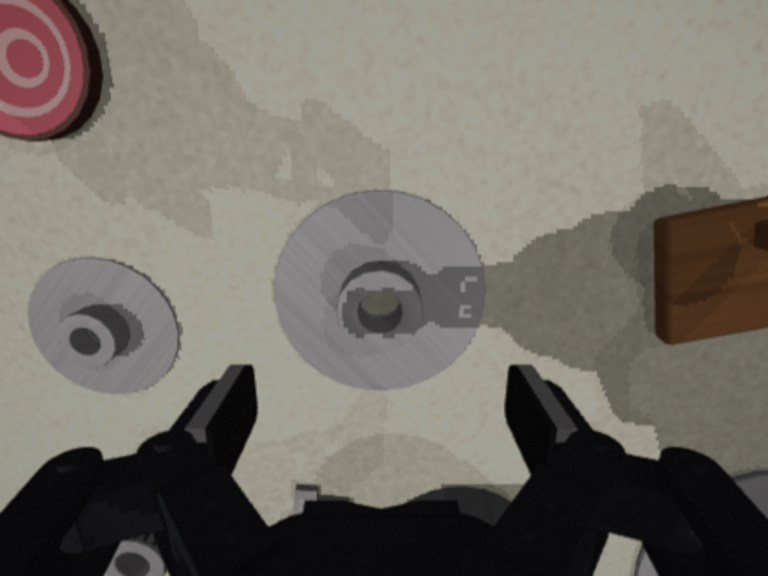

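arm_command(
  series=[
    [[0.004,-0.008,0.2],0,1],
    [[0.004,-0.008,0.35],0,1],
    [[0.004,-0.008,0.45],0,1],
    [[0.004,-0.008,0.5],0,1],
    [[0.004,-0.008,0.525],0,1],
    [[0.004,-0.008,0.525],0,0],
    [[0.004,-0.008,0.525],0,0],
    [[0.004,-0.008,0.525],0,0],
    [[0.004,-0.008,0.525],0,0],
    [[0.004,-0.008,0.525],0,0],
    [[0.004,-0.008,0.525],0,0],
  ],
  grip_force=50,
)

```text
time_s: 12.1
eef_pos: [0.6221, -0.1695, 0.0045]
eef_rot: [[1.0, -0.0, 0.001], [-0.0, -1.0, -0.0], [0.001, 0.0, -1.0]]
force: [-2.9, 0.4, 10.1]
gripper_width: 0.0418
```

arm_command(
  series=[
    [[0,0,-0.05],0,0],
    [[0,0,-0.1],0,0],
    [[0,0,-0.2],0,0],
    [[0,0,-0.3],0,0],
    [[0,0,-0.3],0,0],
    [[0,0,-0.3],0,0],
  ],
)

```text
time_s: 12.7
eef_pos: [0.6218, -0.1694, 0.0489]
eef_rot: [[1.0, -0.0, 0.001], [-0.0, -1.0, -0.0], [0.001, 0.0, -1.0]]
force: [0.5, 0.4, -2.3]
gripper_width: 0.0423
```

```bash
python3 - <<'E'
from h import *
s,p,d,W=wrist("w_cov3")
e=s["eef_pos"];print(e,np.abs(s["joint_vel"]).max(),s["force"],s["gripper_width"])
T=(W-e)@s["eef_rot"]
m=(np.hypot(T[...,0],T[...,1])<.065)&(np.hypot(T[...,0],T[...,1])>.03)&(T[...,2]>-.012)&(T[...,2]<.03)&(T[...,0]>.0)
q=T[m];c=np.linalg.lstsq(np.c_[q[:,:2],np.ones(len(q))],q[:,2],rcond=None)[0];print(len(q),c)
r=fit(T,(0,0),.07,-.012,.02);print(r)
E
```

```text
[ 0.62184401 -0.16944549  0.04891357] 0.021477127319130148 [ 0.49495226  0.39079614 -2.33351614] 0.04227983757683322
12396 [ 0.00791061  0.00018409 -0.000306  ]
(array([-0.0012, -0.0004,  0.0582,  0.0144, -0.0006, -0.0005]), 19760)
```

View pics/w_cov3.png

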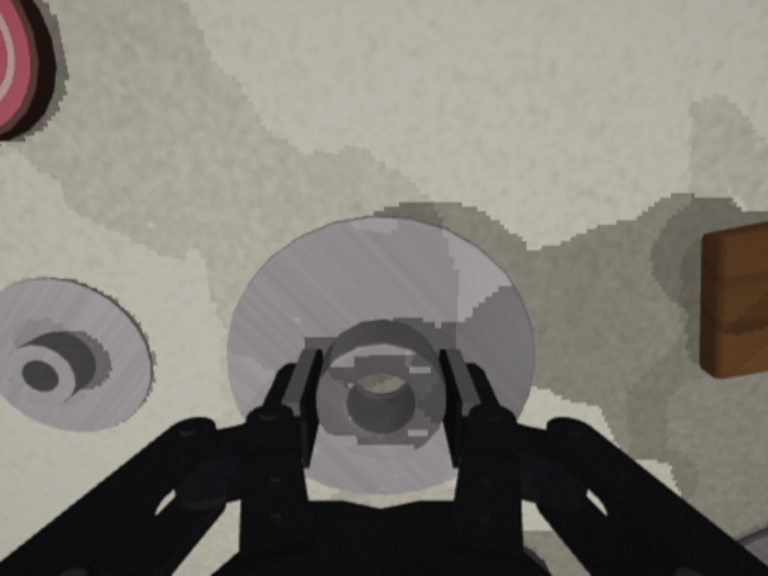

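The cover is held level (disc centre at (381,355), radius 58 mm), with its underside 4 mm below the TCP. I lift above the stud and carry it over.

arm_command(
  series=[
    [[0,0,-0.15],0,0],
    [[0,0,-0.35],0,0],
    [[0,0,-0.55],0,0],
    [[0,0,-0.75],0,0],
    [[0,0,-0.9],0,0],
    [[0,0,-0.9],0,0],
  ],
)

```text
time_s: 13.35
eef_pos: [0.6228, -0.1696, 0.1858]
eef_rot: [[1.0, -0.0, 0.004], [-0.0, -1.0, -0.001], [0.004, 0.001, -1.0]]
force: [0.2, 0.1, -1.5]
gripper_width: 0.0421
```

arm_command(
  series=[
    [[-0.15,0.06,0],0,0],
    [[-0.35,0.12,0],0,0],
    [[-0.55,0.2,0],0,0],
    [[-0.75,0.28,0],0,0],
    [[-0.9,0.35,0],0,0],
    [[-1,0.35,0],0,0],
    [[-1,0.35,0],0,0],
    [[-1,0.35,0],0,0],
  ],
)

```text
time_s: 14.15
eef_pos: [0.4716, -0.2217, 0.1827]
eef_rot: [[1.0, -0.0, -0.001], [-0.0, -1.0, 0.0], [-0.001, -0.0, -1.0]]
force: [0.9, 0.2, -1.4]
gripper_width: 0.0422
```

```bash
python3 - <<'E'
from h import *
s,p,d,W=wrist("w_cov4")
e=s["eef_pos"];print(e,np.abs(s["joint_vel"]).max(),s["force"],s["gripper_width"])
T=(W-e)@s["eef_rot"]
print(fit(T,(0,0),.07,-.012,.02))
x=(np.array([.4402,-.2218])-e[:2])/.15;print(x[0],-x[1])
E
```

```text
[ 0.47161041 -0.22165487  0.18269725] 0.017871063381437367 [ 0.90363401  0.16374816 -1.43792669] 0.04220566131537906
(array([-0.0014, -0.0003,  0.0584,  0.0144, -0.0006, -0.0005]), 19751)
-0.2094027189455224 0.0009675281995408236
```

arm_command(
  series=[
    [[-0.1,0,0],0,0],
    [[-0.208,0,0],0,0],
    [[-0.208,0,0],0,0],
    [[-0.208,0,0],0,0],
  ],
)

```text
time_s: 14.6
eef_pos: [0.4411, -0.2216, 0.1832]
eef_rot: [[1.0, 0.0, 0.0], [0.0, -1.0, 0.0], [0.0, -0.0, -1.0]]
force: [0.7, -0.5, -1.5]
gripper_width: 0.0422
```

```bash
python3 - <<'E'
from h import *
s,p,d,W=wrist("w_cov5")
e=s["eef_pos"];print(e,np.abs(s["joint_vel"]).max(),s["force"],s["gripper_width"])
p,d=arm.capture("scene");cv2.imwrite("pics/s5.png",cv2.resize(p[90:200,160:300,::-1],(700,550),interpolation=cv2.INTER_CUBIC))
E
```

```text
[ 0.44110348 -0.22160853  0.1831811 ] 0.010520482674361564 [ 0.74739585 -0.52467068 -1.46281804] 0.04215275935590742
```

View pics/w_cov5.png

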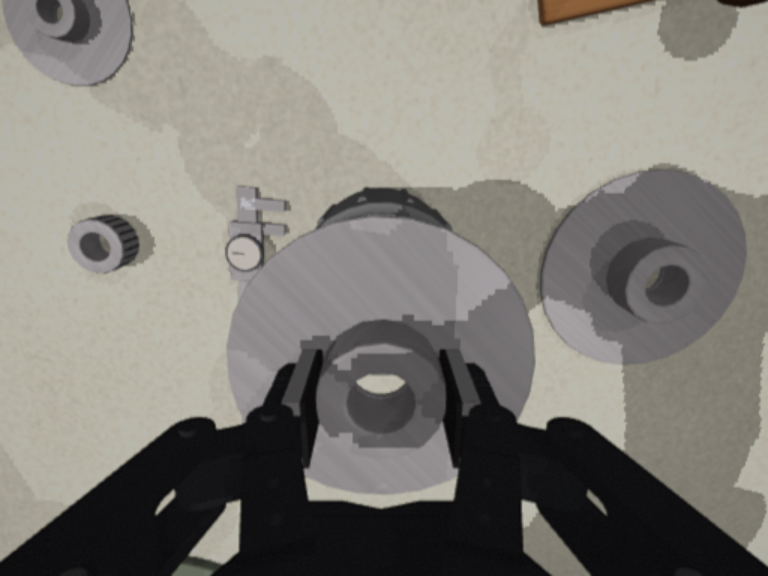

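View pics/s5.png

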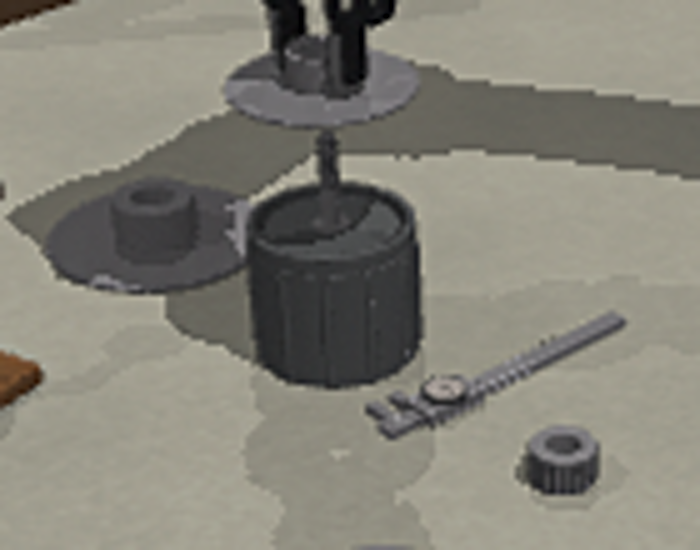

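The wrist picture shows the barrel behind the cover and the cover hole at (381,385). The scene crop shows the cover poised above the stud tip at (327,135). I lower it slowly past the tip.

arm_command(
  series=[
    [[-0.006,0,0.06],0,0],
    [[-0.006,0,0.12],0,0],
    [[-0.006,0,0.16],0,0],
    [[-0.006,0,0.2],0,0],
    [[-0.006,0,0.24],0,0],
    [[-0.006,0,0.28],0,0],
    [[-0.006,0,0.28],0,0],
  ],
)

```text
time_s: 15.4
eef_pos: [0.4392, -0.2217, 0.1405]
eef_rot: [[1.0, -0.0, -0.001], [-0.0, -1.0, 0.0], [-0.001, -0.0, -1.0]]
force: [-0.6, -0.8, -0.4]
gripper_width: 0.042
```

```bash
python3 - <<'E'
from h import *
s,p,d,W=wrist("w_cov6")
e=s["eef_pos"];print(e,np.abs(s["joint_vel"]).max(),s["force"],s["ft_torque"],s["gripper_width"])
T=(W-e)@s["eef_rot"]
print(fit(T,(0,0),.07,-.012,.02))
print("tip",fit(W,(.439,-.2215),.012,.143,.153))
E
```

```text
[ 0.43917714 -0.22166091  0.14051299] 0.01896978956194968 [-0.55694588 -0.79666278 -0.39080909] [-0.0419225   0.00886376  0.03180196] 0.041958482622881994
(array([-0.0013, -0.0008,  0.0582,  0.0143, -0.0006, -0.0006]), 19972)
tip (array([ 0.4366, -0.221 ,  0.0109,  0.4333, -0.2216,  0.1486]), 535)
```

View pics/w_cov6.png

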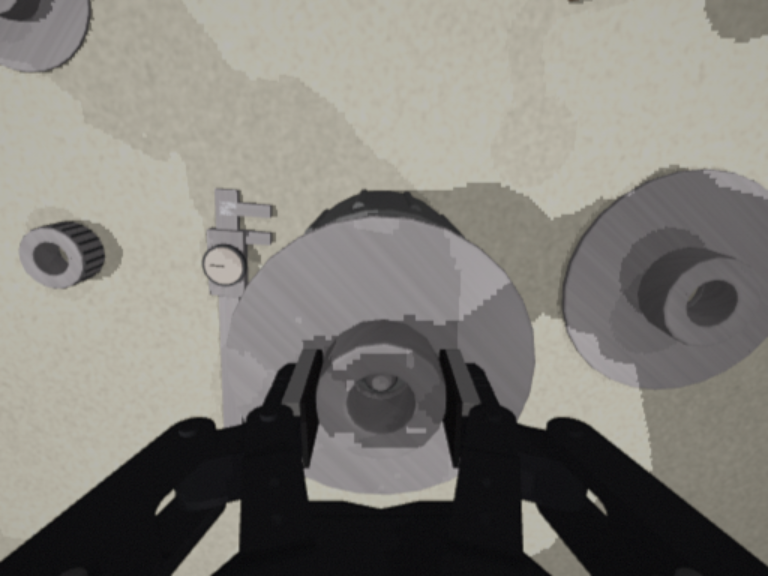

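The stud tip is visible inside the hole at (381,383). I continue down to the rim.

arm_command(
  series=[
    [[0.005,0,0.06],0,0],
    [[0.005,0,0.12],0,0],
    [[0.005,0,0.18],0,0],
    [[0.005,0,0.22],0,0],
    [[0.005,0,0.25],0,0],
    [[0.005,0,0.27],0,0],
    [[0.005,0,0.28],0,0],
    [[0.005,0,0.29],0,0],
    [[0.005,0,0.29],0,0],
  ],
)

```text
time_s: 16.35
eef_pos: [0.4403, -0.2218, 0.0978]
eef_rot: [[1.0, -0.0, 0.0], [-0.0, -1.0, -0.0], [0.0, 0.0, -1.0]]
force: [-0.3, -1.0, -0.6]
gripper_width: 0.042
```

arm_command(
  series=[
    [[0,0,0.006],0,0],
    [[0,0,0.012],0,0],
    [[0,0,0.014],0,0],
    [[0,0,0.014],0,0],
  ],
)

```text
time_s: 16.75
eef_pos: [0.4404, -0.2219, 0.0964]
eef_rot: [[1.0, -0.0, 0.001], [-0.0, -1.0, -0.0], [0.001, 0.0, -1.0]]
force: [-5.5, 1.7, 15.7]
gripper_width: 0.0419
```

Contact at 16 N. I release and rise.

arm_command(
  series=[
    [[0,0,0],0,0.6],
    [[0,0,0],0,0.8],
    [[0,0,0],0,0.8],
    [[0,0,0],0,0.8],
    [[0,0,-0.1],0,0.9],
    [[0,0,-0.3],0,1],
    [[0,0,-0.5],0,1],
    [[0,0,-0.75],0,1],
    [[0,0,-0.95],0,1],
    [[0,0,-0.95],0,1],
    [[0,0,-0.95],0,1],
  ],
)

```text
time_s: 17.85
eef_pos: [0.4403, -0.2219, 0.2384]
eef_rot: [[1.0, -0.0, 0.001], [-0.0, -1.0, -0.0], [0.001, 0.0, -1.0]]
force: [-0.1, 0.6, -1.4]
gripper_width: 0.085
```

```bash
python3 - <<'E'
from h import *
s,p,d,W=wrist("w_cov7")
e=s["eef_pos"];print(e,np.abs(s["joint_vel"]).max(),s["force"],s["gripper_width"])
print("disc",fit(W,(.439,-.2215),.07,.094,.0985))
print("collar",fit(W,(.439,-.2215),.03,.115,.122))
print("tip",fit(W,(.439,-.2215),.03,.142,.155))
E
```

```text
[ 0.44030919 -0.22188918  0.2383517 ] 0.027649909912578152 [-0.11476431  0.59969657 -1.37024494] 0.08496909396538502
disc (array([ 0.4392, -0.2214,  0.0581,  0.4435, -0.2212,  0.0966]), 7759)
collar (array([ 0.4393, -0.2214,  0.0219,  0.4413, -0.2213,  0.1184]), 1113)
tip (array([ 0.4389, -0.221 ,  0.0064,  0.4402, -0.221 ,  0.1479]), 168)
```

View pics/w_cov7.png

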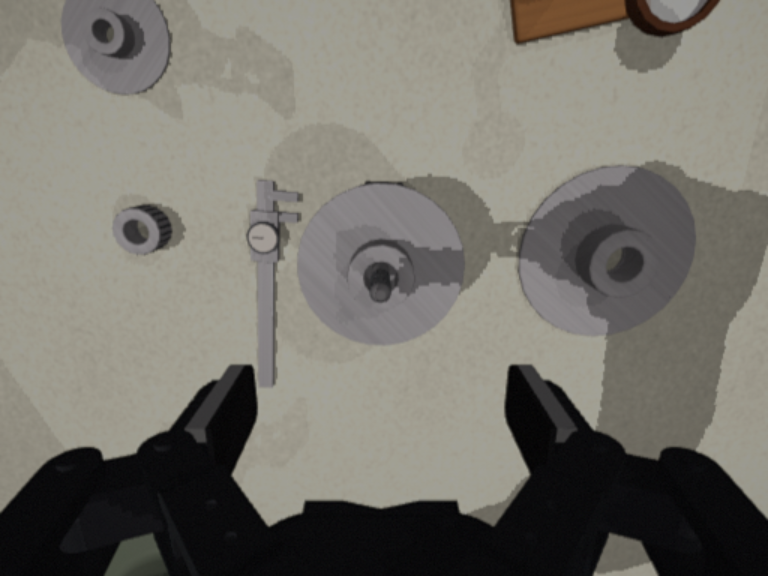

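The cover is level at 96 mm with its collar at 118 mm, concentric with the stud at (380,283). Next is the black washer.

arm_command(
  series=[
    [[0.12,-0.25,0],0,1],
    [[0.25,-0.5,0],0,1],
    [[0.37,-0.75,0],0,1],
    [[0.5,-1,0],0,1],
  ],
)

```text
time_s: 18.3
eef_pos: [0.5152, -0.0702, 0.2369]
eef_rot: [[1.0, -0.0, -0.002], [-0.0, -1.0, 0.0], [-0.002, -0.0, -1.0]]
force: [1.1, -0.6, -0.7]
gripper_width: 0.0853
```

arm_command(
  series=[
    [[0.12,-0.25,0],0,1],
    [[0.25,-0.5,0],0,1],
    [[0.37,-0.75,0],0,1],
    [[0.5,-1,0],0,1],
  ],
)

```text
time_s: 18.7
eef_pos: [0.5903, 0.0797, 0.2366]
eef_rot: [[1.0, -0.0, -0.002], [-0.0, -1.0, -0.0], [-0.002, 0.0, -1.0]]
force: [0.2, -0.5, -0.1]
gripper_width: 0.0857
```

arm_command(
  series=[
    [[0,-0.14,0.1],0,1],
    [[0,-0.28,0.2],0,1],
    [[0,-0.28,0.3],0,1],
    [[0,-0.28,0.3],0,1],
    [[0,-0.28,0.3],0,1],
  ],
)

```text
time_s: 19.2
eef_pos: [0.59, 0.1197, 0.1925]
eef_rot: [[1.0, -0.0, -0.002], [-0.0, -1.0, -0.001], [-0.002, 0.001, -1.0]]
force: [0.6, 0.1, 0.9]
gripper_width: 0.0852
```

```bash
python3 - <<'E'
from h import *
s,p,d,W=wrist("w_wash")
e=s["eef_pos"];print(e,np.abs(s["joint_vel"]).max(),s["qpos"][6])
print("washer",fit(W,(.62,.12),.035,.0115,.02))
E
```

```text
[0.59001474 0.11967269 0.19251429] 0.01961027685039175 -2.0021507518223314
washer (array([0.6184, 0.1183, 0.025 , 0.6191, 0.1184, 0.0145]), 1230)
```

View pics/w_wash.png

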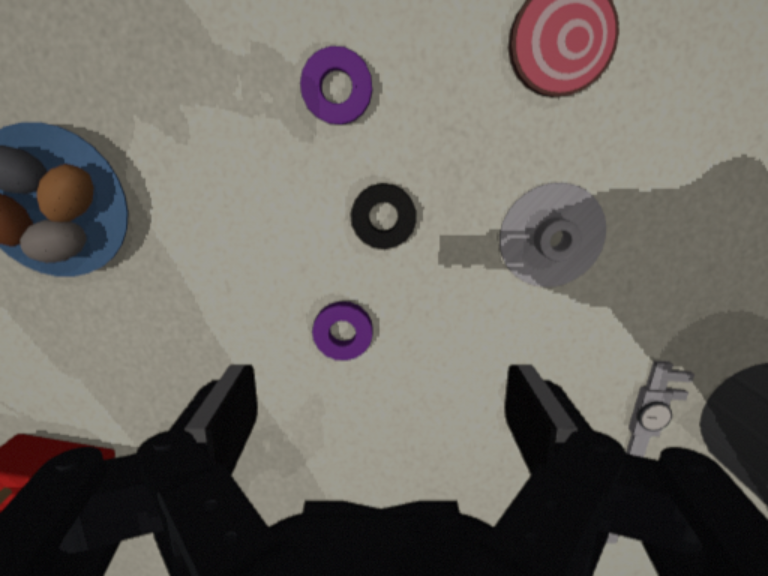

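The black washer is at (384,215), r 25 mm, with purple look-alikes at (337,85) and (343,330). I go down on the black one.

arm_command(
  series=[
    [[0.1,0.009,0.2],0,1],
    [[0.19,0.009,0.4],0,1],
    [[0.19,0.009,0.65],0,1],
    [[0.19,0.009,0.85],0,1],
    [[0.19,0.009,0.95],0,1],
    [[0.19,0.009,0.95],0,1],
    [[0.19,0.009,0.95],0,1],
  ],
)

```text
time_s: 19.95
eef_pos: [0.6196, 0.1188, 0.0521]
eef_rot: [[1.0, -0.001, 0.001], [-0.001, -1.0, 0.0], [0.001, -0.0, -1.0]]
force: [0.6, 0.1, -0.7]
gripper_width: 0.0855
```

```bash
python3 - <<'E'
from h import *
s,p,d,W=wrist("w_wash2")
e=s["eef_pos"];print(e,np.abs(s["joint_vel"]).max(),s["force"])
print("washer",fit(W,(.6184,.1183),.03,.0115,.02))
E
```

```text
[0.6195782  0.11879458 0.05208963] 0.018942960746963656 [ 0.60423196  0.05965037 -0.68576835]
washer (array([0.6185, 0.1185, 0.0251, 0.62  , 0.1183, 0.0145]), 3068)
```

arm_command(
  series=[
    [[-0.008,0.002,0.12],0,1],
    [[-0.008,0.002,0.22],0,1],
    [[-0.008,0.002,0.3],0,1],
    [[-0.008,0.002,0.335],0,1],
    [[-0.008,0.002,0.335],0,1],
    [[-0.008,0.002,0.335],0,0],
    [[-0.008,0.002,0.335],0,0],
    [[-0.008,0.002,0.335],0,0],
    [[-0.008,0.002,0.335],0,0],
    [[-0.008,0.002,0.335],0,0],
    [[-0.008,0.002,0.335],0,0],
  ],
  grip_force=30,
)

```text
time_s: 21.1
eef_pos: [0.618, 0.1186, 0.0013]
eef_rot: [[1.0, -0.0, 0.001], [-0.0, -1.0, 0.0], [0.001, -0.0, -1.0]]
force: [-2.6, -0.5, 6.6]
gripper_width: 0.0482
```

arm_command(
  series=[
    [[0,0,-0.05],0,0],
    [[0,0,-0.1],0,0],
    [[0,0,-0.2],0,0],
    [[0,0,-0.3],0,0],
    [[0,0,-0.3],0,0],
    [[0,0,-0.3],0,0],
  ],
)

```text
time_s: 21.7
eef_pos: [0.618, 0.1185, 0.0463]
eef_rot: [[1.0, -0.0, 0.001], [-0.0, -1.0, 0.0], [0.001, -0.0, -1.0]]
force: [-0.1, -0.0, -0.7]
gripper_width: 0.0479
```

```bash
python3 - <<'E'
from h import *
s,p,d,W=wrist("w_wash3")
e=s["eef_pos"];print(e,np.abs(s["joint_vel"]).max(),s["force"],s["gripper_width"])
T=(W-e)@s["eef_rot"]
g=cv2.cvtColor(p,cv2.COLOR_RGB2GRAY)
r=np.hypot(T[...,0],T[...,1]);m=(r<.03)&(np.abs(T[...,1])<.018)&(T[...,2]>-.03)&(T[...,2]<.01)
q=T[m];print(len(q),"z pct",np.percentile(q[:,2],[3,25,50,75,97]).round(4))
z=np.percentile(q[:,2],40);m2=m&(np.abs(T[...,2]-z)<.0025);q=T[m2];print(q.min(0),q.max(0),(q.min(0)+q.max(0))/2)
print(np.linalg.lstsq(np.c_[q[:,:2],np.ones(len(q))],q[:,2],rcond=None)[0])
E
```

```text
[0.61796004 0.11849926 0.04628709] 0.021338009831906878 [-0.08989407 -0.01592622 -0.67145584] 0.047876219608437076
5092 z pct [-0.0142 -0.0134 -0.013  -0.0122 -0.0028]
[-0.02428845 -0.01799725 -0.01512172] [ 0.02579764  0.01799739 -0.01065474] [ 7.54595103e-04  7.13754042e-08 -1.28882319e-02]
[ 0.00370145 -0.00103483 -0.01308333]
```

View pics/w_wash3.png

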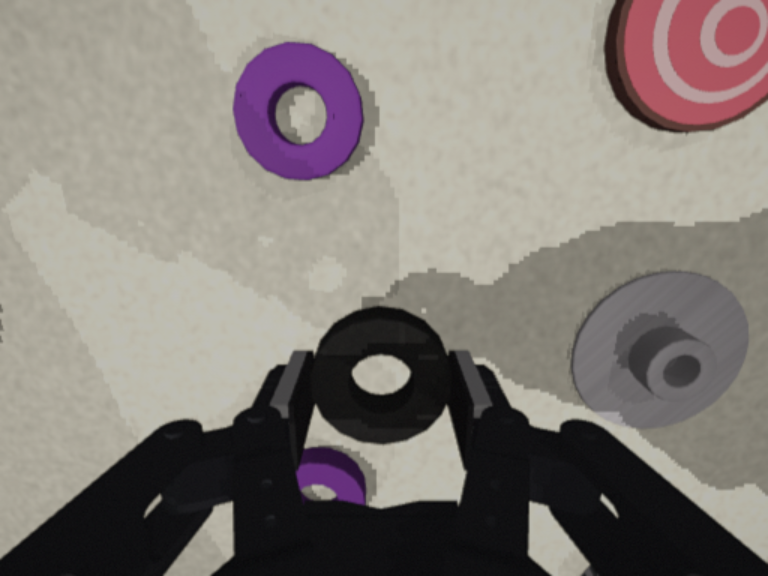

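The washer is held level, centred at (381,375), with its underside about 1 mm below the TCP. I lift and carry it.

arm_command(
  series=[
    [[0,0,-0.15],0,0],
    [[0,0,-0.35],0,0],
    [[0,0,-0.6],0,0],
    [[0,0,-0.8],0,0],
    [[0,0,-0.95],0,0],
    [[0,0,-0.95],0,0],
  ],
)

```text
time_s: 22.35
eef_pos: [0.6187, 0.1188, 0.1906]
eef_rot: [[1.0, -0.0, 0.004], [-0.0, -1.0, 0.001], [0.004, -0.001, -1.0]]
force: [-0.8, -0.9, -0.3]
gripper_width: 0.048
```

arm_command(
  series=[
    [[-0.1,0.2,0],0,0],
    [[-0.2,0.4,0],0,0],
    [[-0.32,0.6,0],0,0],
    [[-0.44,0.8,0],0,0],
    [[-0.55,1,0],0,0],
  ],
)

```text
time_s: 22.85
eef_pos: [0.5337, -0.0326, 0.1869]
eef_rot: [[1.0, -0.0, -0.002], [-0.0, -1.0, -0.0], [-0.002, 0.0, -1.0]]
force: [0.6, -0.9, -0.7]
gripper_width: 0.048
```

arm_command(
  series=[
    [[-0.1,0.2,0],0,0],
    [[-0.2,0.4,0],0,0],
    [[-0.32,0.6,0],0,0],
    [[-0.44,0.8,0],0,0],
    [[-0.5,1,0],0,0],
    [[-0.5,1,0],0,0],
    [[-0.5,1,0],0,0],
  ],
)

```text
time_s: 23.55
eef_pos: [0.4596, -0.1817, 0.1872]
eef_rot: [[1.0, -0.001, -0.001], [-0.001, -1.0, 0.0], [-0.001, -0.0, -1.0]]
force: [0.6, 0.5, 0.3]
gripper_width: 0.0478
```

```bash
python3 - <<'E'
from h import *
s=arm.sense()
e=s["eef_pos"];print(e,np.abs(s["joint_vel"]).max(),s["force"],s["gripper_width"])
x=(np.array([.4384,-.2215])-e[:2])/.15;print(x[0],-x[1])
E
```

```text
[ 0.45959164 -0.18169071  0.18724416] 0.0285415388456178 [0.56359357 0.5367342  0.30224072] 0.04778727387094837
-0.14127758846300464 0.2653952936433479
```

arm_command(
  series=[
    [[-0.07,0.13,0],0,0],
    [[-0.14,0.266,0],0,0],
    [[-0.14,0.266,0],0,0],
    [[-0.14,0.266,0],0,0],
  ],
)

```text
time_s: 23.95
eef_pos: [0.4394, -0.2205, 0.1876]
eef_rot: [[1.0, 0.0, -0.0], [0.0, -1.0, 0.001], [-0.0, -0.001, -1.0]]
force: [0.3, -0.1, -0.1]
gripper_width: 0.0479
```

```bash
python3 - <<'E'
from h import *
s,p,d,W=wrist("w_wash4")
e=s["eef_pos"];print(e,np.abs(s["joint_vel"]).max(),s["force"],s["gripper_width"])
T=(W-e)@s["eef_rot"]
r=np.hypot(T[...,0],T[...,1]);m=(r<.03)&(np.abs(T[...,1])<.018)&(np.abs(T[...,2]+.013)<.0025);q=T[m];print(q.min(0),q.max(0))
E
```

```text
[ 0.43935408 -0.22047011  0.18759133] 0.015150567610709783 [ 0.26774086 -0.13231567 -0.13717753] 0.04794817500698018
[-0.02423698 -0.01799872 -0.01527138] [ 0.02584848  0.01799596 -0.01050009]
```

View pics/w_wash4.png

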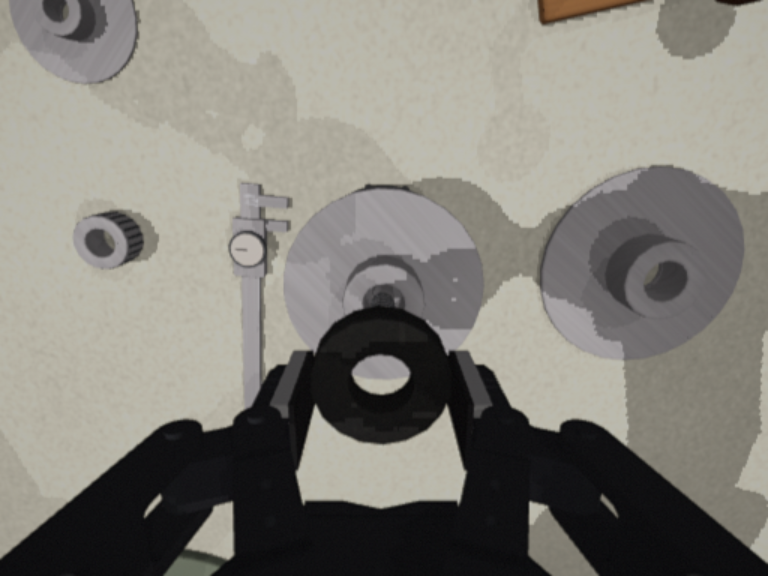

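The stud and collar show at (382,297) behind the washer at (381,375), in line with it. I lower past the tip.

arm_command(
  series=[
    [[-0.006,0.006,0.06],0,0],
    [[-0.006,0.006,0.12],0,0],
    [[-0.006,0.006,0.18],0,0],
    [[-0.006,0.006,0.23],0,0],
    [[-0.006,0.006,0.27],0,0],
    [[-0.006,0.006,0.31],0,0],
    [[-0.006,0.006,0.31],0,0],
  ],
)

```text
time_s: 24.7
eef_pos: [0.4379, -0.2221, 0.1407]
eef_rot: [[1.0, -0.0, -0.001], [-0.0, -1.0, 0.0], [-0.001, -0.0, -1.0]]
force: [0.1, 0.5, 0.1]
gripper_width: 0.0481
```

```bash
python3 - <<'E'
from h import *
s,p,d,W=wrist("w_wash5")
e=s["eef_pos"];print(e,np.abs(s["joint_vel"]).max(),s["force"],s["gripper_width"])
E
```

```text
[ 0.43786516 -0.22210116  0.14068791] 0.02006772233098826 [0.07192209 0.49679211 0.11645095] 0.04813238160780623
```

View pics/w_wash5.png

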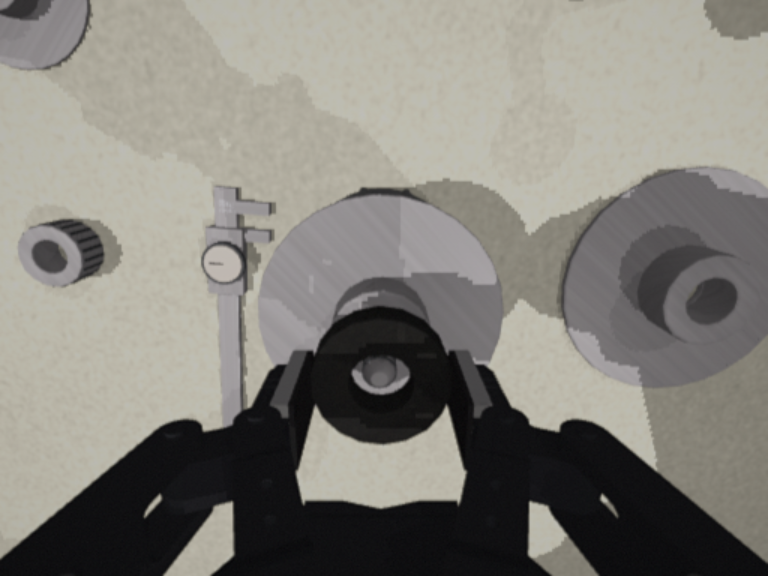

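The stud tip is inside the washer hole at (380,372).

arm_command(
  series=[
    [[0.003,-0.004,0.04],0,0],
    [[0.003,-0.004,0.08],0,0],
    [[0.003,-0.004,0.11],0,0],
    [[0.003,-0.004,0.13],0,0],
    [[0.003,-0.004,0.14],0,0],
    [[0.003,-0.004,0.145],0,0],
    [[0.003,-0.004,0.145],0,0],
  ],
)

```text
time_s: 25.45
eef_pos: [0.4386, -0.2217, 0.1197]
eef_rot: [[1.0, -0.0, 0.0], [-0.0, -1.0, 0.0], [0.0, -0.0, -1.0]]
force: [0.2, 0.7, 0.4]
gripper_width: 0.048
```

arm_command(
  series=[
    [[0,0,0.004],0,0],
    [[0,0,0.007],0,0],
    [[0,0,0.008],0,0],
    [[0,0,0.008],0,0],
  ],
)

```text
time_s: 25.85
eef_pos: [0.4387, -0.2218, 0.1192]
eef_rot: [[1.0, -0.0, 0.001], [-0.0, -1.0, -0.0], [0.001, 0.0, -1.0]]
force: [-4.1, 2.1, 15.8]
gripper_width: 0.0479
```

Contact. I release and rise.

arm_command(
  series=[
    [[0,0,0],0,0.65],
    [[0,0,0],0,0.8],
    [[0,0,0],0,0.9],
    [[0,0,0],0,0.9],
    [[0,0,-0.1],0,1],
    [[0,0,-0.3],0,1],
    [[0,0,-0.5],0,1],
    [[0,0,-0.7],0,1],
    [[0,0,-0.8],0,1],
    [[0,0,-0.8],0,1],
    [[0,0,-0.8],0,1],
  ],
)

```text
time_s: 26.95
eef_pos: [0.4385, -0.2217, 0.2382]
eef_rot: [[1.0, -0.0, 0.0], [-0.0, -1.0, -0.0], [0.0, 0.0, -1.0]]
force: [0.5, 0.4, -0.2]
gripper_width: 0.0855
```

```bash
python3 - <<'E'
from h import *
s,p,d,W=wrist("w_wash6")
e=s["eef_pos"];print(e,np.abs(s["joint_vel"]).max(),s["force"],s["gripper_width"])
print("disc",fit(W,(.439,-.2215),.07,.094,.0985))
print("washer",fit(W,(.439,-.2215),.03,.129,.136))
print("tip",fit(W,(.439,-.2215),.03,.142,.155))
print("nut",fit(W,(.453,-.017),.04,.02,.03))
E
```

```text
[ 0.43847363 -0.22166786  0.23821117] 0.017887825660753046 [ 0.49346637  0.40238507 -0.23797625] 0.08546416614604312
disc (array([ 0.4392, -0.2212,  0.058 ,  0.4458, -0.2213,  0.0967]), 7154)
washer (array([ 0.4393, -0.2212,  0.025 ,  0.4407, -0.2211,  0.1325]), 1831)
tip (array([ 0.4387, -0.2211,  0.0066,  0.4401, -0.2209,  0.148 ]), 166)
nut (array([ 0.4518, -0.0163,  0.0208,  0.4521, -0.0172,  0.0241]), 636)
```

View pics/w_wash6.png

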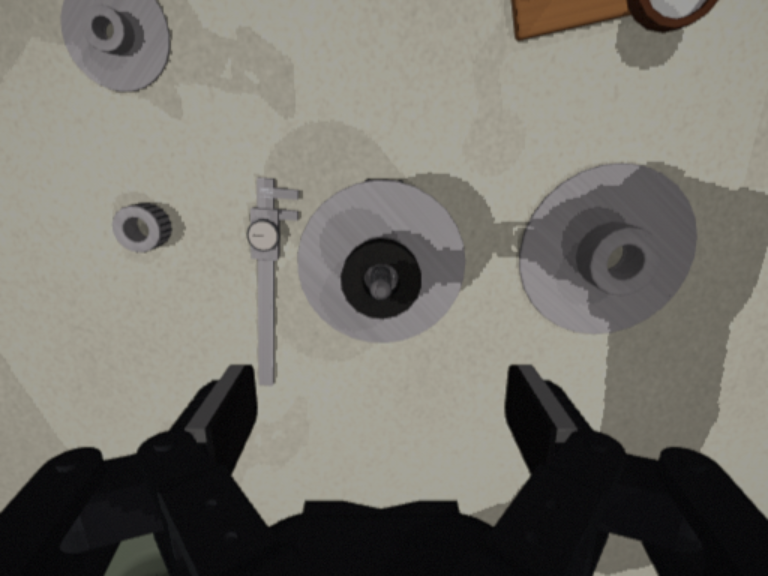

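The washer is level at 132 mm, concentric with the stud at (380,280). Next is the nut at (140,227).

arm_command(
  series=[
    [[0.02,-0.25,0],0,1],
    [[0.04,-0.5,0],0,1],
    [[0.06,-0.75,0],0,1],
    [[0.06,-1,0],0,1],
  ],
)

```text
time_s: 27.4
eef_pos: [0.4473, -0.0701, 0.2375]
eef_rot: [[1.0, -0.0, -0.001], [-0.0, -1.0, 0.0], [-0.001, -0.0, -1.0]]
force: [0.3, -0.3, -0.3]
gripper_width: 0.0857
```

arm_command(
  series=[
    [[0,-0.2,0.2],0,1],
    [[0,-0.36,0.4],0,1],
    [[0,-0.36,0.6],0,1],
    [[0,-0.36,0.7],0,1],
    [[0,-0.36,0.7],0,1],
    [[0,-0.36,0.7],0,1],
  ],
)

```text
time_s: 28.0
eef_pos: [0.4474, -0.0176, 0.1333]
eef_rot: [[1.0, -0.0, -0.001], [-0.0, -1.0, 0.0], [-0.001, -0.0, -1.0]]
force: [-0.3, -0.3, 1.2]
gripper_width: 0.0855
```

```bash
python3 - <<'E'
from h import *
s,p,d,W=wrist("w_nut")
e=s["eef_pos"];print(e,np.abs(s["joint_vel"]).max(),s["force"],s["gripper_width"])
print("nut",fit(W,(.453,-.017),.04,.0225,.03))
E
```

```text
[ 0.44736961 -0.01760763  0.1333227 ] 0.024230815123349896 [-0.27317353 -0.27166326  1.15575593] 0.08550124552444686
nut (array([ 0.4519, -0.0158,  0.0203,  0.4526, -0.0158,  0.0245]), 1007)
```

View pics/w_nut.png

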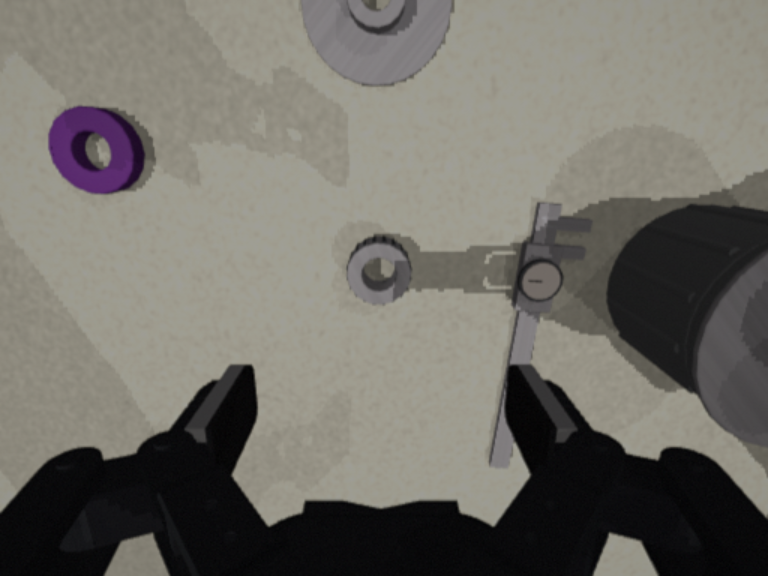

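The nut is at (379,270), with the caliper about 80 mm away on the right and clear of the 57 mm finger reach. I go down.

arm_command(
  series=[
    [[0.03,-0.012,0.2],0,1],
    [[0.03,-0.012,0.4],0,1],
    [[0.03,-0.012,0.55],0,1],
    [[0.03,-0.012,0.7],0,1],
    [[0.03,-0.012,0.8],0,1],
    [[0.03,-0.012,0.865],0,1],
    [[0.03,-0.012,0.865],0,1],
    [[0.03,-0.012,0.865],0,1],
  ],
)

```text
time_s: 28.85
eef_pos: [0.4526, -0.0159, 0.0045]
eef_rot: [[1.0, -0.0, 0.001], [-0.0, -1.0, 0.0], [0.001, -0.0, -1.0]]
force: [0.6, -0.8, 0.3]
gripper_width: 0.0855
```

arm_command(
  series=[
    [[0,0,0],0,0],
    [[0,0,0],0,0],
    [[0,0,0],0,0],
    [[0,0,0],0,0],
    [[0,0,0],0,0],
    [[0,0,0],0,0],
    [[0,0,0],0,0],
  ],
  grip_force=40,
)

```text
time_s: 29.55
eef_pos: [0.4524, -0.0159, 0.0044]
eef_rot: [[1.0, -0.0, 0.001], [-0.0, -1.0, -0.0], [0.001, 0.0, -1.0]]
force: [-2.8, -0.1, 16.0]
gripper_width: 0.0389
```

arm_command(
  series=[
    [[0,0,-0.05],0,0],
    [[0,0,-0.1],0,0],
    [[0,0,-0.2],0,0],
    [[0,0,-0.3],0,0],
    [[0,0,-0.3],0,0],
    [[0,0,-0.3],0,0],
  ],
)

```text
time_s: 30.15
eef_pos: [0.4523, -0.016, 0.049]
eef_rot: [[1.0, -0.0, 0.001], [-0.0, -1.0, 0.0], [0.001, -0.0, -1.0]]
force: [0.9, -0.2, -1.6]
gripper_width: 0.0387
```

```bash
python3 - <<'E'
from h import *
s,p,d,W=wrist("w_nut2")
e=s["eef_pos"];print(e,np.abs(s["joint_vel"]).max(),s["force"],s["gripper_width"])
T=(W-e)@s["eef_rot"]
r=np.hypot(T[...,0],T[...,1]);m=(r<.025)&(np.abs(T[...,1])<.014)&(T[...,2]>-.03)&(T[...,2]<.01)
q=T[m];print(len(q),"z pct",np.percentile(q[:,2],[3,25,50,75,97]).round(4))
z=np.percentile(q[:,2],25);q=T[m&(np.abs(T[...,2]-z)<.0015)];print(q.min(0),q.max(0))
print(np.linalg.lstsq(np.c_[q[:,:2],np.ones(len(q))],q[:,2],rcond=None)[0])
E
```

```text
[ 0.45231888 -0.01600419  0.0490156 ] 0.021655788752088956 [ 0.92693954 -0.19550757 -1.59721004] 0.0386597845954811
4147 z pct [-0.0209 -0.0201 -0.0192 -0.0114  0.0002]
[-0.0203547  -0.01399966 -0.02156786] [ 0.01967891  0.013986   -0.01857361]
[ 1.78241996e-03  3.75235992e-05 -1.99658460e-02]
```

View pics/w_nut2.png

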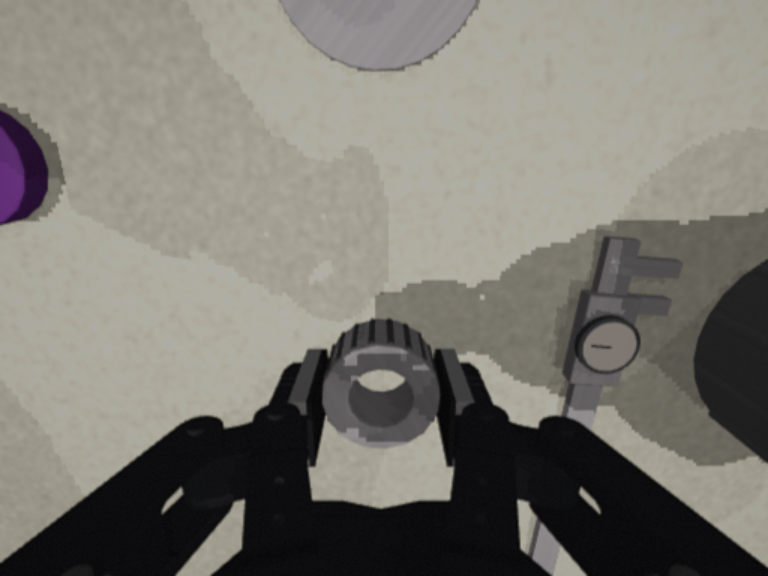

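The nut is held level, centred at (381,395), underside 4 mm below the TCP. I lift and carry it.

arm_command(
  series=[
    [[0,0,-0.15],0,0],
    [[0,0,-0.35],0,0],
    [[0,0,-0.6],0,0],
    [[0,0,-0.8],0,0],
    [[0,0,-0.97],0,0],
    [[0,0,-0.97],0,0],
  ],
)

```text
time_s: 30.8
eef_pos: [0.4533, -0.0159, 0.1964]
eef_rot: [[1.0, -0.0, 0.004], [-0.0, -1.0, -0.0], [0.004, 0.0, -1.0]]
force: [-0.0, 0.4, -1.4]
gripper_width: 0.0387
```

arm_command(
  series=[
    [[0,0.2,0],0,0],
    [[-0.03,0.4,0],0,0],
    [[-0.06,0.6,0],0,0],
    [[-0.08,0.8,0],0,0],
    [[-0.08,1,0],0,0],
    [[-0.08,1,0],0,0],
    [[-0.08,1,0],0,0],
  ],
)

```text
time_s: 31.5
eef_pos: [0.4396, -0.1659, 0.1932]
eef_rot: [[1.0, -0.001, -0.002], [-0.001, -1.0, 0.001], [-0.002, -0.001, -1.0]]
force: [0.8, -0.7, -0.5]
gripper_width: 0.0382
```

```bash
python3 - <<'E'
from h import *
s=arm.sense()
e=s["eef_pos"];print(e,s["gripper_width"])
x=(np.array([.4394,-.2215])-e[:2])/.15;print(x[0],-x[1])
E
```

```text
[ 0.43964513 -0.16587636  0.19316491] 0.0382218811349493
-0.001634167143235906 0.3708242961892209
```

arm_command(
  series=[
    [[0,0.15,0],0,0],
    [[0,0.3,0],0,0],
    [[0,0.371,0],0,0],
    [[0,0.371,0],0,0],
    [[0,0.371,0],0,0],
  ],
)

```text
time_s: 32.0
eef_pos: [0.4402, -0.2202, 0.194]
eef_rot: [[1.0, 0.001, -0.0], [0.001, -1.0, 0.001], [-0.0, -0.001, -1.0]]
force: [-0.1, 1.0, -0.0]
gripper_width: 0.0385
```

```bash
python3 - <<'E'
from h import *
s,p,d,W=wrist("w_nut3")
e=s["eef_pos"];print(e,s["gripper_width"])
E
```

```text
[ 0.4401731  -0.22022873  0.193969  ] 0.038453848536805
```

View pics/w_nut3.png

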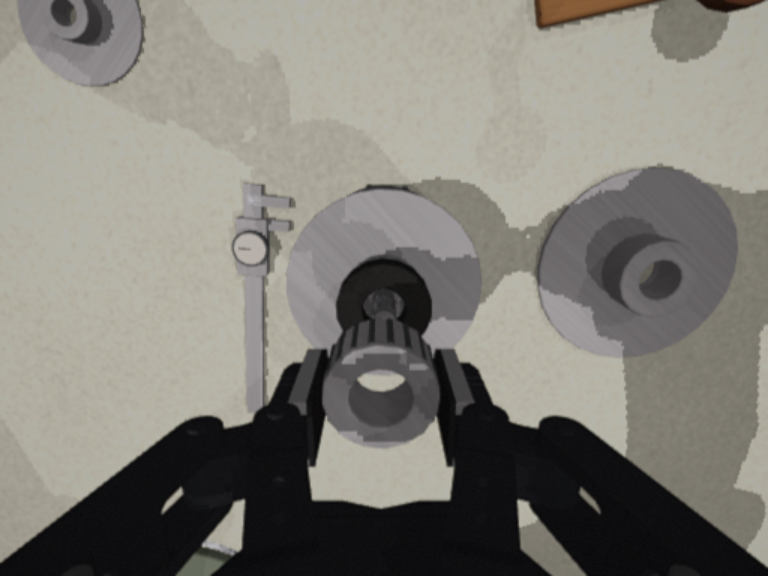

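The stud at (383,310) lines up with the nut at (381,395). I lower slowly.

arm_command(
  series=[
    [[-0.005,0.007,0.06],0,0],
    [[-0.005,0.007,0.12],0,0],
    [[-0.005,0.007,0.18],0,0],
    [[-0.005,0.007,0.23],0,0],
    [[-0.005,0.007,0.28],0,0],
    [[-0.005,0.007,0.325],0,0],
    [[-0.005,0.007,0.325],0,0],
    [[-0.005,0.007,0.325],0,0],
  ],
)

```text
time_s: 32.85
eef_pos: [0.4394, -0.2225, 0.1455]
eef_rot: [[1.0, -0.0, -0.0], [-0.0, -1.0, 0.0], [-0.0, -0.0, -1.0]]
force: [0.5, -0.1, -0.2]
gripper_width: 0.0384
```

```bash
python3 - <<'E'
from h import *
s,p,d,W=wrist("w_nut4")
e=s["eef_pos"];print(e,s["force"],s["gripper_width"])
E
```

```text
[ 0.43939399 -0.2225477   0.14548951] [ 0.50370987 -0.14443036 -0.19551559] 0.038371892534351616
```

View pics/w_nut4.png

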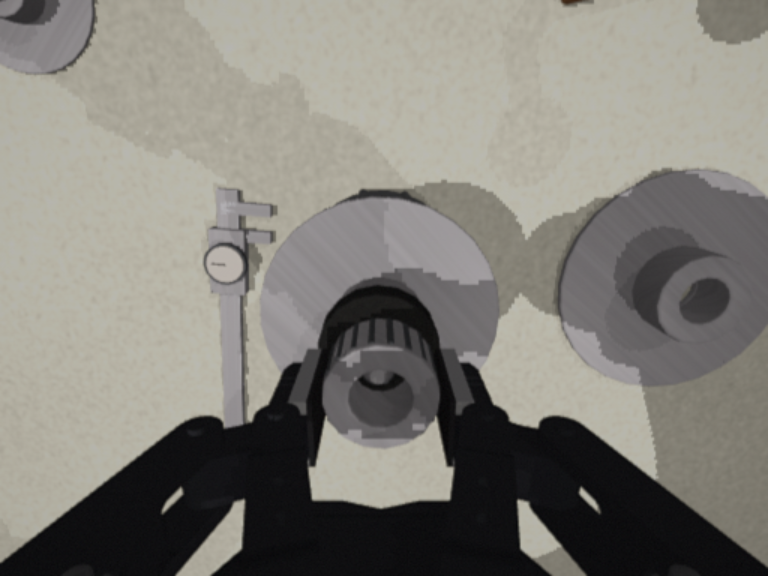

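The stud tip shows in the nut hole at (380,377).

arm_command(
  series=[
    [[0,-0.005,0.02],0,0],
    [[0,-0.005,0.035],0,0],
    [[0,-0.005,0.048],0,0],
    [[0,-0.005,0.055],0,0],
    [[0,-0.005,0.055],0,0],
  ],
)

```text
time_s: 33.4
eef_pos: [0.4393, -0.2218, 0.1371]
eef_rot: [[1.0, -0.0, -0.0], [-0.0, -1.0, 0.0], [-0.0, -0.0, -1.0]]
force: [-0.3, -0.3, -0.7]
gripper_width: 0.0389
```

arm_command(
  series=[
    [[0,0,0.004],0,0],
    [[0,0,0.008],0,0],
    [[0,0,0.01],0,0],
    [[0,0,0.01],0,0],
  ],
)

```text
time_s: 33.8
eef_pos: [0.4395, -0.2219, 0.1364]
eef_rot: [[1.0, -0.0, 0.0], [-0.0, -1.0, -0.0], [0.0, 0.0, -1.0]]
force: [-4.0, 2.3, 14.4]
gripper_width: 0.0386
```

Contact. I release and rise.

arm_command(
  series=[
    [[0,0,0],0,0.6],
    [[0,0,0],0,0.8],
    [[0,0,0],0,0.9],
    [[0,0,0],0,0.9],
    [[0,0,-0.1],0,1],
    [[0,0,-0.3],0,1],
    [[0,0,-0.5],0,1],
    [[0,0,-0.7],0,1],
    [[0,0,-0.7],0,1],
    [[0,0,-0.7],0,1],
  ],
)

```text
time_s: 34.8
eef_pos: [0.4394, -0.2219, 0.2409]
eef_rot: [[1.0, -0.0, 0.001], [-0.0, -1.0, -0.001], [0.001, 0.001, -1.0]]
force: [-0.8, 0.8, -0.3]
gripper_width: 0.0855
```

```bash
python3 - <<'E'
from h import *
s,p,d,W=wrist("w_end")
e=s["eef_pos"];print(e,np.abs(s["joint_vel"]).max(),s["force"],s["gripper_width"])
print("cover",fit(W,(.439,-.2215),.07,.094,.0985))
print("washer",fit(W,(.439,-.2215),.03,.1305,.136))
print("nut",fit(W,(.439,-.2215),.03,.1535,.16))
q=W[(np.hypot(W[...,0]-.439,W[...,1]+.2215)<.025)&(W[...,2]>.153)&(W[...,2]<.16)]
print(np.linalg.lstsq(np.c_[q[:,:2],np.ones(len(q))],q[:,2],rcond=None)[0])
p,d=arm.capture("scene");cv2.imwrite("pics/s_end.png",cv2.resize(p[:,:,::-1],(768,576),interpolation=cv2.INTER_CUBIC))
z=np.load("scene0.npz");
W0=cloud("scene",z["d"]);W1=cloud("scene",d)
for k,c,r in [("cal",(.40,-.115),.1),("slice",(.741,-.003),.05),("saucer",(.631,.362),.07),("loupe",(.635,-.362),.08),("pick",(.388,.412),.07)]:
    o=[]
    for V in (W0,W1):
        m=(np.hypot(V[...,0]-c[0],V[...,1]-c[1])<r)&(V[...,2]>.006); o.append(V[m].mean(0)[:2])
    print(k,np.round(o[1]-o[0],4))
E
```

```text
[ 0.43939779 -0.22193478  0.24091652] 0.02442798986100623 [-0.84978373  0.76615267 -0.33339304] 0.08547485358919227
cover (array([ 0.4394, -0.2213,  0.0579,  0.4471, -0.2213,  0.0967]), 6786)
washer (array([ 0.4396, -0.2211,  0.0248,  0.4513, -0.2209,  0.1325]), 536)
nut (array([ 0.439 , -0.2211,  0.0204,  0.4399, -0.2212,  0.1564]), 1233)
[-0.00504463 -0.00106606  0.15833583]
cal [ 0.0051 -0.0166]
slice [ 0.     -0.0001]
saucer [-0.      0.0001]
loupe [-0.0002 -0.    ]
pick [-0.      0.0002]
```

View pics/w_end.png

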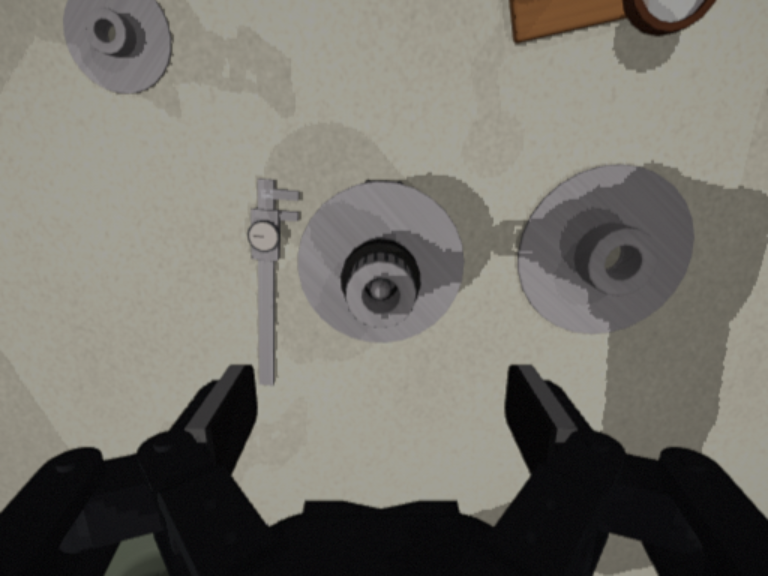

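View pics/s_end.png

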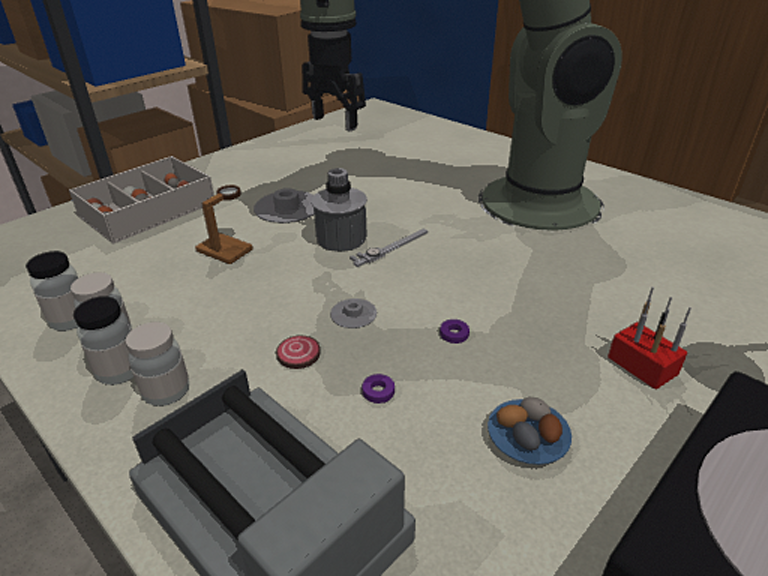

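The final pictures show the full stack: nut at (380,288) in the wrist view, and (338,175) in the scene view. The caliper figure in the shift check can't be trusted because its window also takes in the nut's old spot and the barrel. In both pictures the caliper lies at the same pixels (352,262)-(428,232). I hand in.

```bash
python3 - <<'E'
from h import *
s=arm.sense(); print(s["time_s"])
p,d=arm.capture("scene"); z=np.load("scene0.npz")["p"]
a=p[148:180,228:290].astype(int);b=z[148:180,228:290].astype(int)
print("caliper patch median/90pct diff",np.percentile(abs(a-b),[50,90,98]))
print(arm.hand_in())
E
```

```text
34.9
caliper patch median/90pct diff [ 1. 17. 42.]
the job is handed in; nothing more can be done
None
```

The barrel is closed and the job is handed in, at about 35 s of the 112 s allowed. I set the lid, middle cover, black washer and nut down in that order, each to light contact (8–16 N) before letting go. The verdict isn't reported.

**Stack:** In the last wrist picture the cover top was at 97 mm, the washer top at 132 mm and the nut top at 156 mm. All were level and within about 1 mm of the stud. The lid was measured just after it was placed: top at 88 mm, centred in the mouth. The gripper was open and well clear above.

**Bystanders:** The slice, saucer, loupe stand and pick holder measured under 0.3 mm of shift.

**Caliper:** The automatic shift check gave about 17 mm for the caliper, but its window also took in the nut's old spot and the barrel, so I did not rely on it. The caliper lies at the same pixels before and after, and the fingers were never near it. A last image difference there was small in the middle (median 1) but larger in places (98th percentile 42). I put that down to changed shadows but did not check it further.

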